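# Load the pink bundle clamps into the feed chute

### The arm

A 7-joint arm with a two-finger parallel gripper is mounted at the origin on the work surface. World frame = base frame: x ahead of the robot, y to its left, z up, the work surface at z = 0. Lengths are in m, angles in rad, forces in N, time in s.
With the tool pointing down it reaches from about 0.4 to 0.85 m from the base axis. Payload 4.5 kg.
Tool frame: the origin (TCP) lies midway between the tips of the shut fingers; the grasp point (between the pads) lies 19 mm behind it (robot.grip_depth is the distance from the TCP to the grasp point, in m); y points along the fingers, z is the direction in which the jaws open and shut, and the axes are right-handed (so a half turn about y gives the same grasp; the last joint's range is limited). The gripper opens to 88 mm and grips with 3 to 60 N. Pads are 18 mm wide; open, the fingers measure 123 mm over their backs; the gripper's body (75 mm by 187 mm) begins 45 mm behind the grasp point.
Start: joints at [-1.244, 0.689, -0.195, 1.565, 0.157, 0.902, -0.215], TCP at [0.18, 0.598, 0.202] pointing down, gripper open.
Joint ranges: [-3.01, 3.01], [-0.46, 2.08], [-1.47, 1.51], [0.13, 2.56], [-1, 4.14], [0.04, 2.09], [-2.66, 2.66]. Speed limits (rad/s): [2.57, 2.57, 3.14, 3.14, 3.14, 3.14, 3.14].

### API

Orientations are given as [roll, pitch, yaw] about the fixed x, y, z axes, in that order (R = Rz(yaw) Ry(pitch) Rx(roll)).
In Python, from workcell import robot gives the robot as it stands.
- The arm moves only by the tool send_rows, never from a script. Its argument "increments" is a list of rows, each an object of numbers: "gripper": the closure, from 0 (fully open) to 1 (shut); "x", "y", "z": the shift along the tool's x, y, z in cm; "wx", "wy", "wz": the turn, a rotation vector about the tool's x, y, z in rad. A call has exactly 10 rows; each row shifts and turns the pose as measured when the row begins, along the tool's axes as they then stand; what a row does not reach is not made up. A row lasts 1/12 s, in which the tool goes at most 41.7 mm and 7.16 degrees, less where a joint would pass 70% of its speed; a pose out of reach is approached as far as the arm can. A call is refused whole if a number of a shift passes 4.17 or a number of a turn 0.125, either way. A call with a gripper value outside its range is refused whole. The fingers move at their own pace and stop on an object; "newtons" is the grip in N (left out, the last holds). Time passes only in rows, so rows that do not move let the fingers close, or fill a call up. It gives the time, the measured TCP pose, the force and the opening at its end, in the units of the state.
- robot.state(): the state, without advancing time (a new reading comes with each control period).
- robot.grab_frame(name): name is "side" or "top" or "wrist"; returns (picture, depth): 400x640x3 uint8, blue, green, red; 400x640 float32, m along the optical axis (not along the pixel's ray), 0 where there is no reading.
- robot.get_calibration(name): a dict with "fx", "fy", "cx", "cy" (pixels), "k1" (the pictures are not rectified: a ray, as slopes to the right and down, at radius r is drawn at 1 + k1 r^2 times it, then the intrinsics apply), "xyz" and "attitude" of the camera in the world. Camera axes: x right, y down, z forward; pixel columns grow to the right and rows downward; lengths in m; the calibration is good to about 2 mm. A picture is of the moment at which its call begins: read the wrist's pose just before it. get_calibration takes no time and is no camera call; for the wrist camera it gives the pose at the moment of the call.
- robot.hand_in(): hands the job in, once; it reports no verdict.
Trained networks look in the newest picture that a camera, given by its name, has taken for a name from the list of things; names that differ only in an ending like _2 or _b are one class to them, and where a whole thing is asked for, a point or a joint stands for the part that bears it (a point fixed in the world has none). Each returns a list of dicts, best first, with "confidence" (0 to 1); they miss things now and then, are a little off and sometimes report something else, mostly with a low value. They report only what shows in the picture. A call takes as long as a camera call. They do not tell look-alikes from the thing itself.
- robot.regions_of(query, camera): "region" (400x640 bool, what is visible of it) and "at" ([column, row] in pixels, amid what is visible of it).
- robot.pinpoint(query, camera): "at" ([column, row] in pixels: a listed point, or the origin of a listed thing).
The state is a dict: "t": time; "joints": joint angles; "dq": joint speeds; "tau": joint torques, N m; "tool_pos": TCP position; "eef_rot": TCP orientation; "contact_force": force on the tool from outside, world axes, zero at the start; "torque": the same for the moment, N m; "opening": opening from 0.0 (shut) to 1.0 (fully open).
Only numpy, scipy, OpenCV 4.12 (cv2) and the standard library are available. Lean on these libraries where they do the work, as an engineer would, in place of code of your own. Each camera call takes 0.05 s, during which the arm holds its last target.

### The job

Load both pink bundle clamps into the sloping chute, lying flat with the grip block up and the black jaw pointing down the slope, one behind the other, so that the first lies against the yellow stop at the bottom and the second right behind it. Leave the grey clamp where it lies.

Things in the scene. Friction and masses are not known exactly. Their poses are not given: they have to be found in the camera images.
- pink_a_mid (a point): Pink bundle clamp lying on the table: bar 92 mm long (x), 28 wide (y), 12 high, 50 g, with a grip block upright at mid-length (44 long, 16 wide in y, reaching 12 to 40 mm above the underside: grip its y faces). The +x end (18 mm) is a black rubber jaw, the -x end (10 mm) a steel wire loop. Point: clamp's centre, 20 mm above its underside; x to the jaw, z up; any yaw.
- pink_b_mid (a point): Second pink bundle clamp: same shape, point and axes as the first. Let go jaw first on the lane, clamps slide down by themselves within a second; they come to lie with centres about 46 and 138 mm up from the stop, so let the second go 200 to 240 mm up from it.
- grey_mid (a point): A grey bundle clamp, the same shape, point and axes: it belongs elsewhere and stays where it is.
- lane: Chute lane, fixed: open channel sloping down 22 deg, slippery white floor 300 mm long, 48 wide inside, dark side walls 10 high and 4 thick, open top end; yellow stop 26 high at the bottom, then a blue machine head 75 mm tall. Origin: on the floor at mid-width at the stop's inner face, 30 mm above the table. x points down the lane (it spans x -300 to 0 mm), z square out of its floor.
There are look-alikes about, which are no part of the job. What is shaped like the part that bears pink_b_mid but green is not meant.

How it is judged:
At the end, for the whole second after the job is handed in: Both pink clamps at rest in the lane, either order: flat on its floor (+-8 mm), mid-width +-20 mm, in line within 17 deg, grip block up (within 34 deg of vertical), black jaw downhill (10 deg or more below level), centres at most 156 mm from the stop (x of pink_a_mid in the frame of lane between -0.156 and -0.035 m and y of pink_a_mid in the frame of lane between -0.02 and 0.02 m and z of pink_a_mid in the frame of lane between 0.012 and 0.028 m and angle between each of pink_a_mid, pink_b_mid's own x axis and vertical above 1.75 rad and angle between each of pink_a_mid, pink_b_mid's own z axis and vertical below 0.6 rad and angle between the x axis of each of pink_a_mid, pink_b_mid and the x axis of lane, either way round below 0.3 rad and x of pink_b_mid in the frame of lane between -0.156 and -0.035 m and y of pink_b_mid in the frame of lane between -0.02 and 0.02 m and z of pink_b_mid in the frame of lane between 0.012 and 0.028 m and linear speed of each of pink_a, pink_b below 0.02 m/s); the robot touches nothing.
It fails at once if the grey clamp is moved by more than 30 mm (distance of grey_mid from where it was at the start of the episode above 0.03 m).
It also fails if it takes over 58 s, if anything falls off the work surface, if the arm or the gripper's body presses on something with over 40 N, if the wrist force passes 120 N, or if a joint passes its speed limit or range.

## Working session

There is one attempt and no reset: what is moved stays moved. The work goes in short steps, Python scripts to look and compute and a tool call to move; the robot and the scene stay as the last step left them, time stands still between calls to the robot, and variables do not carry over. Pictures are saved under pics/ and viewed, and the job is handed in when it is done.

Besides the shell and the picture viewer there is one more tool, called as name([rows], argument=value, ...), one row to a line, values as JSON. send_rows: Moves the arm, as the interface text tells. Its arguments: {"type":"object","properties":{"increments":{"type":"array"},"newtons":{"type":"number"}},"required":["increments"]}

```bash
mkdir -p pics; ls; python3 - <<'E'
from workcell import robot
import cv2,json
print(robot.state())
for n in ["side","top","wrist"]:
    p,d=robot.grab_frame(n); cv2.imwrite(f"pics/{n}0.png",p)
    c=robot.get_calibration(n); print(n,c)
E
```

```text
pics
{'t': 0.0, 'joints': array([-1.24421236,  0.6899917 , -0.19452446,  1.56632114,  0.1573096 ,
        0.90250816, -0.21510024]), 'dq': array([ 5.93009603e-05,  5.97440117e-04,  1.45429288e-03, -2.31799695e-03,
       -4.31250415e-04, -1.14893539e-03, -9.42030962e-04]), 'tau': array([-5.13324824e-05, -5.27548492e+01, -1.26672048e+00, -1.53424448e+01,
       -5.26881649e-02,  6.74277529e-03,  1.65935612e-04]), 'tool_pos': array([0.180236  , 0.59772389, 0.20101166]), 'eef_rot': array([-1.57262631e+00, -1.33666010e-04, -2.92688445e-01]), 'contact_force': array([ 0.41371964, -0.47951631,  0.46013715]), 'torque': array([ 0.014697  , -0.01666023,  0.04371624]), 'opening': 1.0026956457490002}
side {'fx': 377.1192464794973, 'fy': 377.1192464794973, 'cx': 316.74862281065106, 'cy': 197.92948393816482, 'k1': -0.09164576827041525, 'xyz': array([0.18187053, 0.58005303, 0.5206194 ]), 'attitude': array([-2.15285518, -0.02671973, -2.65621388])}
top {'fx': 383.1861838228868, 'fy': 383.1861838228868, 'cx': 318.9437453548697, 'cy': 198.20672357271968, 'k1': -0.0155499954232857, 'xyz': array([ 0.30894047, -0.03168244,  0.94482192]), 'attitude': array([-2.93142135e+00, -3.14042718e-04, -1.45432739e+00])}
wrist {'fx': 281.1387926518545, 'fy': 281.1387926518545, 'cx': 319.14172472905017, 'cy': 203.93097209045052, 'k1': 0.01698057865460906, 'xyz': array([0.11424937, 0.61903705, 0.38415505]), 'attitude': array([2.86987974e+00, 2.03901516e-03, 1.27759243e+00])}
```

View pics/side0.png

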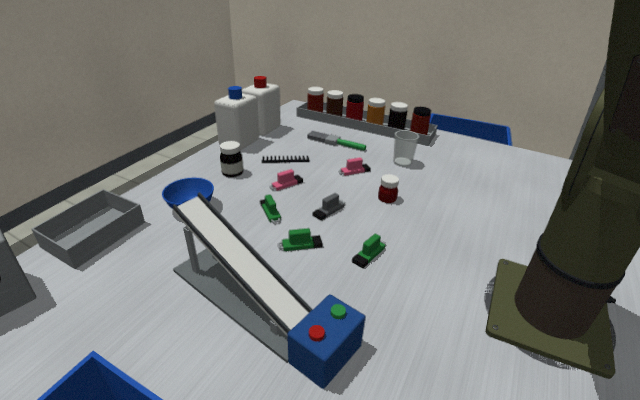

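View pics/top0.png

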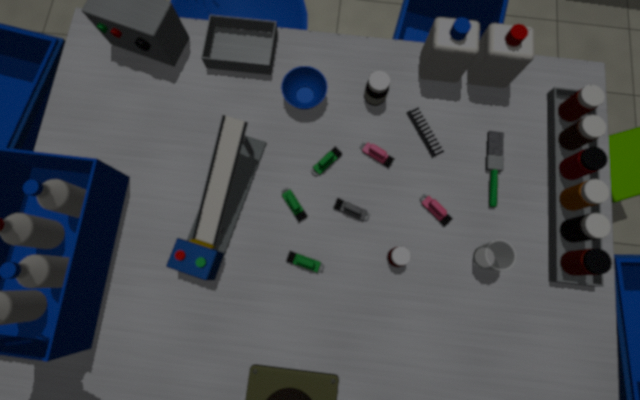

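View pics/wrist0.png

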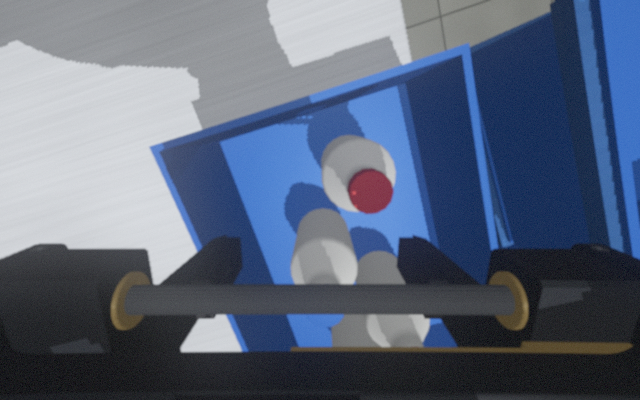

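```bash
cat > h.py <<'E'
from workcell import robot
import numpy as np,cv2
from scipy.spatial.transform import Rotation as R
def K(c): return np.array([[c['fx'],0,c['cx']],[0,c['fy'],c['cy']],[0,0,1.]]),np.array([c['k1'],0,0,0,0.])
def cam(c): return np.array(c['xyz']),R.from_euler('xyz',c['attitude']).as_matrix()
def rays(px,c):
    k,d=K(c); return cv2.undistortPoints(np.array(px,float).reshape(-1,1,2),k,d).reshape(-1,2)
def back(px,depth,c):
    r=rays(px,c); t,M=cam(c); return t+(np.c_[r,np.ones(len(r))]*np.array(depth).reshape(-1,1))@M.T
def onplane(px,z,c):
    r=rays(px,c); t,M=cam(c); v=np.c_[r,np.ones(len(r))]@M.T; return t+v*((z-t[2])/v[:,2])[:,None]
def proj(P,c):
    t,M=cam(c);k,d=K(c); q=(np.atleast_2d(P)-t)@M
    return cv2.projectPoints(q.reshape(-1,1,3),np.zeros(3),np.zeros(3),k,d)[0].reshape(-1,2)
E
python3 - <<'E'
from h import *
for n in ["side","top"]:
    p,d=robot.grab_frame(n); c=robot.get_calibration(n); np.save(f"{n}_d.npy",d)
    print(n,proj([[0,0,0],[0.18,0.598,0.2],[.5,0,0]],c).round())
    for px in ([(330,207),(250,260),(500,250),(560,320)] if n=="side" else [(350,209),(437,209),(300,340),(378,153),(205,230),(232,120),(290,395)]):
        print(px,d[px[1],px[0]],back([px],[d[px[1],px[0]]],c).round(3))
    for q in ["pink_a_mid","grey_mid","lane"]:
        for f in (robot.pinpoint,):
            for r in f(q,n): print(q,f.__name__,r['confidence'],np.round(r['at'],1))
E
```

```text
side [[547. 313.]
 [291. 669.]
 [306. 230.]]
(330, 207) 0.88618016 [[ 0.482 -0.085  0.017]]
(250, 260) 0.630417 [[0.49  0.212 0.084]]
(500, 250) 0.79210836 [[ 0.1   -0.141  0.002]]
(560, 320) 0.5721113 [[-0.001  0.065  0.053]]
pink_a_mid call 0.89 [357.3 165.2]
grey_mid call 0.72 [331.6 202.6]
lane call 0.69 [302.5 325.6]
top [[289. 417.]
 [-19. 308.]
 [315. 201.]]
(350, 209) 0.92131835 [[ 0.483 -0.087  0.038]]
(437, 209) 0.9178169 [[ 0.507 -0.294  0.042]]
(300, 340) 0.8950568 [[ 0.167 -0.004  0.   ]]
(378, 153) 0.95010406 [[ 0.632 -0.142  0.039]]
(205, 230) 0.9096585 [[0.393 0.251 0.039]]
(232, 120) 0.85869676 [[0.635 0.203 0.142]]
(290, 395) 0.80448383 [[0.066 0.001 0.071]]
pink_a_mid call 0.74 [431.2 206.8]
grey_mid call 0.76 [350.4 207.3]
lane call 0.96 [202.5 240.7]
```

```bash
python3 - <<'E'
from h import *
V=np.load
for n in ["top","side"]:
    p,d=robot.grab_frame(n); c=robot.get_calibration(n)
    hsv=cv2.cvtColor(p,cv2.COLOR_BGR2HSV)
    vv,uu=np.mgrid[:400,:640]; P=back(np.c_[uu.ravel(),vv.ravel()],d.ravel(),c).reshape(400,640,3)
    m=((hsv[...,0]>160)&(hsv[...,0]<178)&(hsv[...,1]>70)&(P[...,2]>0.0)&(P[...,2]<.05)).astype(np.uint8)
    N,l,s,ce=cv2.connectedComponentsWithStats(m)
    for i in range(1,N):
        if s[i,4]<40: continue
        a=P[l==i]; top=a[a[:,2]>0.032]
        r=cv2.minAreaRect((a[:,:2]*1000).astype(np.float32)); rt=cv2.minAreaRect((top[:,:2]*1000).astype(np.float32)) if len(top)>10 else None
        u,sv,vt=np.linalg.svd(top[:,:2]-top[:,:2].mean(0))
        u2,sv,vt2=np.linalg.svd(a[:,:2]-a[:,:2].mean(0))
        print(n,s[i],a.mean(0).round(3),'top',top.mean(0).round(3),len(top),r,rt,np.degrees(np.arctan2(vt[0,1],vt[0,0])),np.degrees(np.arctan2(vt2[0,1],vt2[0,0])))
    if n=="top":
        big=cv2.resize(p[130:260,260:470],None,fx=3.8,fy=3.8,interpolation=cv2.INTER_CUBIC); cv2.imwrite("pics/topc.png",big)
    # lane floor
    m=(hsv[...,1]<40)&(P[...,2]>.035)&(P[...,2]<.15)&(P[...,0]>.35)&(P[...,0]<.7)&(P[...,1]>.12)&(P[...,1]<.32)
    a=P[m]; ctr=a.mean(0)
    for _ in range(4):
        w=a-a.mean(0); _,_,vt=np.linalg.svd(w,full_matrices=False); a=a[abs(w@vt[2])<.003]
    nn=vt[2]*np.sign(vt[2,2]); ax=vt[0]*-np.sign(vt[0,0])
    s=(a-a.mean(0))@ax; q=np.percentile(s,[.3,99.7])
    print(n,len(a),'normal',nn,'tilt',np.degrees(np.arccos(nn[2])),'yaw by normal',np.degrees(np.arctan2(nn[1],nn[0])),'axis',ax,'yaw',np.degrees(np.arctan2(ax[1],ax[0])),'len',q,'lower end',a.mean(0)+ax*q[1],'mean',a.mean(0))
    print(onplane(robot.pinpoint("lane",n)[0]['at'] and [robot.pinpoint("lane",n)[0]['at']],.03,c) if 0 else '')
E
```

```text
top [362 143  27  21 315] [ 0.638 -0.138  0.023] top [ 0.64  -0.139  0.038] 115 ((645.2239379882812, -140.45826721191406), (68.15531921386719, 37.45130920410156), 63.45146942138672) ((640.7101440429688, -139.4177703857422), (43.6757698059082, 17.1852970123291), 63.42593002319336) 63.942365417278694 63.9846697199797
top [422 196  26  26 336] [ 0.513 -0.293  0.023] top [ 0.513 -0.297  0.038] 126 ((517.6408081054688, -298.32647705078125), (67.2084732055664, 36.51045608520508), 49.90834426879883) ((512.8919677734375, -297.224609375), (43.55968475341797, 16.193359375), 49.58671569824219) -129.55312282659227 -132.11575624780377
top 1732 normal [-0.36916694  0.01712042  0.92920539] tilt 21.688712824488476 yaw by normal 177.34476321729647 axis [-0.92006174  0.13436913 -0.36800995] yaw 171.6910587498352 len [-0.12908378  0.15782947] lower end [0.37651514 0.23915231 0.03519659] mean [0.521728   0.2179449  0.09327941]

side [341 158  25  17 280] [ 0.511 -0.291  0.02 ] top [ 0.512 -0.294  0.038] 64 ((533.68798828125, -318.2845153808594), (69.4415283203125, 97.58872985839844), 42.301490783691406) ((512.8768310546875, -297.31597900390625), (42.01120376586914, 15.040043830871582), 47.606807708740234) -131.22059913181604 -132.31440468431097
side [272 169  26  22 328] [ 0.636 -0.134  0.02 ] top [ 0.637 -0.138  0.038] 82 ((639.0999755859375, -136.42108154296875), (66.62049865722656, 25.351497650146484), 60.160797119140625) ((639.466064453125, -139.3039093017578), (41.96519088745117, 15.889622688293457), 64.00930786132812) 62.13054304668355 -120.25611532632225
side 2275 normal [-0.30547424  0.24455128  0.92026092] tilt 23.035743761142353 yaw by normal 141.32053919828567 axis [-0.8915128   0.26605457 -0.36663318] yaw 163.38329464934313 len [-0.15419257  0.13164543] lower end [0.37897317 0.25679459 0.03675657] mean [0.49633676 0.22176973 0.08502216]
```

```bash
python3 - <<'E'
from h import *
p=cv2.imread('pics/side0.png'); cv2.imwrite('pics/sidec.png',cv2.resize(p[140:380,160:400],None,fx=2.4,fy=2.4,interpolation=cv2.INTER_CUBIC))
E
```

```text
(no output)
```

View pics/topc.png

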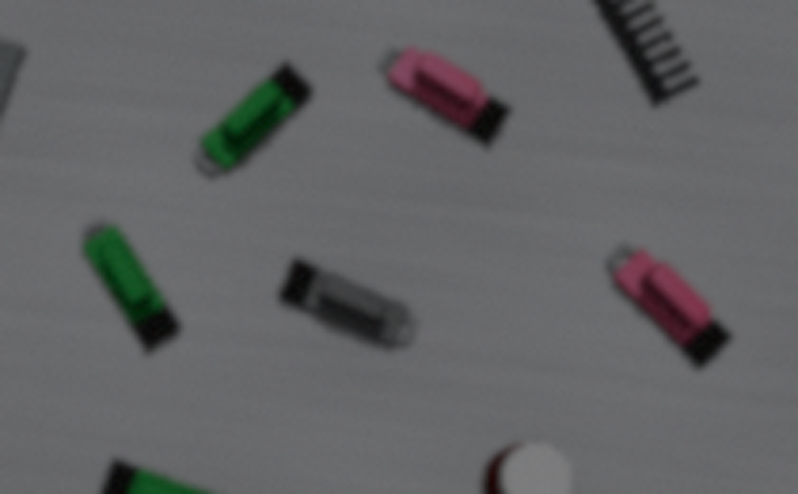

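View pics/sidec.png

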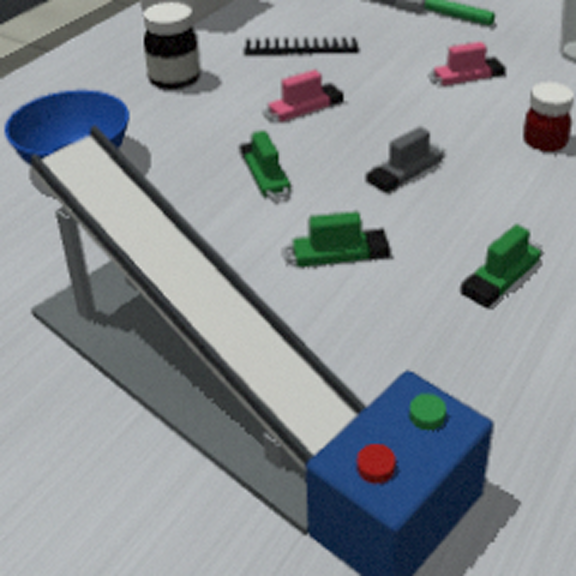

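```bash
python3 - <<'E'
from h import *
for n,seed in [("top",(218,180)),("side",(250,260))]:
    p,d=robot.grab_frame(n); c=robot.get_calibration(n)
    g=cv2.cvtColor(cv2.GaussianBlur(p,(3,3),0),cv2.COLOR_BGR2GRAY)
    vv,uu=np.mgrid[:400,:640]; P=back(np.c_[uu.ravel(),vv.ravel()],d.ravel(),c).reshape(400,640,3)
    print(g[seed[1],seed[0]])
    m=((g>g[seed[1],seed[0]]*.8)&(cv2.cvtColor(p,cv2.COLOR_BGR2HSV)[...,1]<50)&(P[...,2]>.022)).astype(np.uint8)
    m=cv2.morphologyEx(m,cv2.MORPH_OPEN,np.ones((3,3),np.uint8))
    N,l=cv2.connectedComponents(m); m=l==l[seed[1],seed[0]]
    o=p.copy(); o[m]=(0,0,255); cv2.imwrite(f"pics/lane_{n}.png",o)
    a=P[m]
    for _ in range(6):
        w=a-np.median(a,0); A=np.c_[a[:,:2],np.ones(len(a))]; co=np.linalg.lstsq(A,a[:,2],rcond=None)[0]; a=a[abs(A@co-a[:,2])<.005]
    nn=np.array([-co[0],-co[1],1]); nn/=np.linalg.norm(nn)
    print(n,m.sum(),len(a),'tilt',np.degrees(np.arccos(nn[2])),'yaw n',np.degrees(np.arctan2(nn[1],nn[0])),co)
    # intersect rays of mask with that plane-> better
    cnt=np.argwhere(m)[:,::-1]
    t,M=cam(c); v=np.c_[rays(cnt,c),np.ones(len(cnt))]@M.T
    q=t+v*((co[2]+co[:2]@t[:2]-t[2])/(v[:,2]-v[:,:2]@co[:2]))[:,None]
    r=cv2.minAreaRect((q[:,:2]*1000).astype(np.float32)); print(r, cv2.boxPoints(r).round(1).tolist())
    at=robot.pinpoint("lane",n)[0]['at']; print(at,onplane([at],.03,c))
E
```

```text
114
top 2198 326 tilt 29.06183480240915 yaw n 124.45052657363274 [ 0.31436811 -0.45825562  0.0300276 ]
((505.2896728515625, 224.6911163330078), (47.53846740722656, 279.88641357421875), 78.64033508300781) [[363.3999938964844, 229.0], [637.7999877929688, 173.8000030517578], [647.2000122070312, 220.39999389648438], [372.79998779296875, 275.6000061035156]]
[205.2, 242.1] [[0.36486678 0.24785591 0.03      ]]
195
side 3652 618 tilt 23.154791929937502 yaw n -169.5514173420379 [ 0.42057534  0.07755871 -0.14142366]
((506.6923828125, 219.20057678222656), (45.055538177490234, 271.8047790527344), 78.42887878417969) [[369.0, 224.39999389648438], [635.2999877929688, 169.89999389648438], [644.4000244140625, 214.0], [378.1000061035156, 268.5]]
[304.6, 327.7] [[0.36236811 0.25050195 0.03      ]]
```

```bash
python3 - <<'E'
from h import *
from scipy.optimize import least_squares
def LR(yaw): return R.from_euler('z',yaw).as_matrix()@R.from_euler('y',np.radians(22)).as_matrix()
data=[]
for n in ("top","side"):
    p=cv2.imread(f"pics/lane_{n}.png"); m=((p[...,2]==255)&(p[...,0]==0)&(p[...,1]==0)); c=robot.get_calibration(n)
    px=np.argwhere(m)[:,::-1]; t,M=cam(c); v=np.c_[rays(px,c),np.ones(len(px))]@M.T; data.append((t,v,n))
def loc(x,t,v):
    L=LR(x[2]); o=np.array([x[0],x[1],.03]); a=(t-o)@L; b=v@L
    return a+b*(-a[2]/b[:,2])[:,None]
def f(x,ds=data):
    out=[]
    for t,v,_ in ds:
        q=loc(x,t,v); y=q[:,1]; s=q[:,0]
        bins=[q[(s>lo)&(s<=lo+.02),1] for lo in np.arange(-.28,-.03,.02)]
        for b in bins:
            if len(b)>10:
                lo,hi=np.percentile(b,[1,99]); out.append((lo+hi)/2)
        out+= [ (np.percentile(s,.5)+.30)*2]
    return np.array(out)
for ds in (data,data[:1],data[1:]):
    r=least_squares(lambda x:f(x,ds),[.365,.248,np.radians(168.6)],diff_step=1e-4)
    print(r.x,np.degrees(r.x[2]),np.abs(r.fun).max())
    for t,v,n in ds:
        q=loc(r.x,t,v); print(n,np.percentile(q[:,0],[.5,99.5]),np.percentile(q[:,1],[1,99]))
E
```

```text
[0.36283862 0.25032238 2.94354351] 168.6526200407228 0.004798306078581338
top [-0.30239915 -0.00750712] [-0.02186809  0.01844318]
side [-0.29920048 -0.01459795] [-0.01854536  0.0219461 ]
[0.36574898 0.25193041 2.94227242] 168.57979197295063 0.00044607853735118864
top [-0.30000261 -0.00475885] [-0.02037747  0.02009867]
[0.36136926 0.24893379 2.94512072] 168.74298736369414 0.0003658455529025519
side [-0.30000695 -0.01562042] [-0.02020899  0.02026416]
```

View pics/lane_top.png

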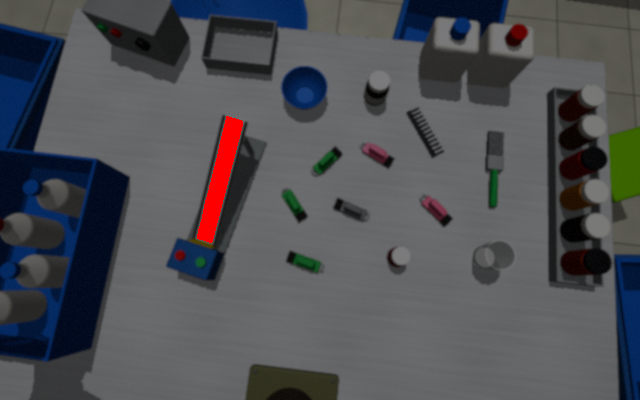

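```bash
cat >> h.py <<'E'
LO=np.array([.3635,.2503,.03]); LYAW=np.radians(168.65)
LRM=R.from_euler('z',LYAW).as_matrix()@R.from_euler('y',np.radians(22)).as_matrix()
RX=R.from_euler('x',-np.pi/2)
def tool_down(yawdeg): return R.from_euler('z',np.radians(yawdeg))*RX
def tool_lane(): return R.from_matrix(LRM)*RX
def lane_p(x,z,y=0): return LO+LRM@np.array([x,y,z])
def plan(pos,rot,vmax=3.5,wmax=.115,rows=10):
    s=robot.state(); p=s['tool_pos'].copy(); r=R.from_euler('xyz',s['eef_rot'])
    n=0
    print('t %.2f'%s['t'],'p',p.round(4),'rot',s['eef_rot'].round(3),'F',s['contact_force'].round(1),'open %.3f'%s['opening'],'j',s['joints'].round(2))
    while n<rows:
        d=pos-p; dw=(r.inv()*rot).as_rotvec()
        k=max(1,np.linalg.norm(d)*100/vmax,np.linalg.norm(dw)/wmax)
        if k==1 and np.linalg.norm(d)<1e-4 and np.linalg.norm(dw)<1e-3: break
        sh=(r.inv().apply(d)*100/k).round(2); w=(dw/k).round(3)
        print(n,'xyz',sh,'w',w)
        p=p+r.apply(sh/100); r=r*R.from_rotvec(w); n+=1
    print('left',((pos-p)*100).round(2),(r.inv()*rot).as_rotvec().round(3))
E
python3 - <<'E'
from h import *
plan(np.array([.64,-.139,.24]),tool_down(-116.3))
E
```

```text
t 0.85 p [0.1804 0.5985 0.2018] rot [-1.571  0.    -0.293] F [ 0.   0.6 -0.1] open 1.002 j [-1.24  0.69 -0.19  1.57  0.16  0.9  -0.22]
0 xyz [ 2.63 -0.15 -2.31] w [-0.    0.07 -0.  ]
1 xyz [ 2.78 -0.15 -2.12] w [-0.    0.07 -0.  ]
2 xyz [ 2.92 -0.15 -1.92] w [-0.    0.07 -0.  ]
3 xyz [ 3.05 -0.15 -1.71] w [-0.    0.07 -0.  ]
4 xyz [ 3.16 -0.15 -1.49] w [-0.    0.07 -0.  ]
5 xyz [ 3.26 -0.15 -1.27] w [-0.    0.07 -0.  ]
6 xyz [ 3.34 -0.16 -1.04] w [-0.    0.07 -0.  ]
7 xyz [ 3.4  -0.15 -0.8 ] w [-0.    0.07 -0.  ]
8 xyz [ 3.45 -0.16 -0.56] w [-0.    0.07 -0.  ]
9 xyz [ 3.48 -0.15 -0.32] w [-0.    0.07 -0.  ]
left [ 27.49 -44.07   2.3 ] [-0.     1.037 -0.   ]
```

send_rows([
  {"x": 2.6,"y": -0.5,"z": -2.3,"wy": 0.07,"gripper": 0},
  {"x": 2.8,"y": -0.5,"z": -2.1,"wy": 0.07},
  {"x": 2.9,"y": -0.5,"z": -1.9,"wy": 0.07},
  {"x": 3.05,"y": -0.5,"z": -1.7,"wy": 0.07},
  {"x": 3.15,"y": -0.5,"z": -1.5,"wy": 0.07},
  {"x": 3.25,"y": -0.3,"z": -1.3,"wy": 0.07},
  {"x": 3.35,"y": -0.3,"z": -1.0,"wy": 0.07},
  {"x": 3.4,"y": -0.3,"z": -0.8,"wy": 0.07},
  {"x": 3.45,"y": -0.2,"z": -0.55,"wy": 0.07},
  {"x": 3.5,"y": -0.1,"z": -0.3,"wy": 0.07},
])

```text
schema error: expected keys gripper, x, y, z, wx, wy, wz
```

```bash
python3 - <<'E'
from h import *
plan(np.array([.64,-.139,.22]),tool_down(-116.3))
E
```

```text
t 0.85 p [0.1804 0.5985 0.2018] rot [-1.571  0.    -0.293] F [ 0.   0.6 -0.1] open 1.002 j [-1.24  0.69 -0.19  1.57  0.16  0.9  -0.22]
0 xyz [ 2.63 -0.07 -2.31] w [-0.    0.07 -0.  ]
1 xyz [ 2.78 -0.07 -2.12] w [-0.    0.07 -0.  ]
2 xyz [ 2.93 -0.07 -1.92] w [-0.    0.07 -0.  ]
3 xyz [ 3.05 -0.07 -1.71] w [-0.    0.07 -0.  ]
4 xyz [ 3.16 -0.07 -1.49] w [-0.    0.07 -0.  ]
5 xyz [ 3.26 -0.07 -1.27] w [-0.    0.07 -0.  ]
6 xyz [ 3.34 -0.07 -1.04] w [-0.    0.07 -0.  ]
7 xyz [ 3.41 -0.07 -0.8 ] w [-0.    0.07 -0.  ]
8 xyz [ 3.45 -0.08 -0.56] w [-0.    0.07 -0.  ]
9 xyz [ 3.48 -0.07 -0.32] w [-0.    0.07 -0.  ]
left [ 27.47 -44.05   1.11] [-0.     1.037 -0.   ]
```

All keys are needed in each row.

send_rows([
  {"gripper": 0,"x": 2.6,"y": -0.5,"z": -2.3,"wx": 0,"wy": 0.07,"wz": 0},
  {"gripper": 0,"x": 2.8,"y": -0.5,"z": -2.1,"wx": 0,"wy": 0.07,"wz": 0},
  {"gripper": 0,"x": 2.9,"y": -0.5,"z": -1.9,"wx": 0,"wy": 0.07,"wz": 0},
  {"gripper": 0,"x": 3.05,"y": -0.5,"z": -1.7,"wx": 0,"wy": 0.07,"wz": 0},
  {"gripper": 0,"x": 3.15,"y": -0.5,"z": -1.5,"wx": 0,"wy": 0.07,"wz": 0},
  {"gripper": 0,"x": 3.25,"y": -0.3,"z": -1.3,"wx": 0,"wy": 0.07,"wz": 0},
  {"gripper": 0,"x": 3.35,"y": -0.3,"z": -1.0,"wx": 0,"wy": 0.07,"wz": 0},
  {"gripper": 0,"x": 3.4,"y": -0.3,"z": -0.8,"wx": 0,"wy": 0.07,"wz": 0},
  {"gripper": 0,"x": 3.45,"y": -0.2,"z": -0.55,"wx": 0,"wy": 0.07,"wz": 0},
  {"gripper": 0,"x": 3.5,"y": -0.1,"z": -0.3,"wx": 0,"wy": 0.07,"wz": 0},
])

```text
t: 1.68
tool_pos: [0.3629, 0.2983, 0.2379]
eef_rot: [-1.568, 0.011, -1.008]
contact_force: [0.8, -0.2, 0.3]
opening: 1.002
```

```bash
python3 - <<'E'
from h import *
plan(np.array([.64,-.139,.20]),tool_down(-116.3))
E
```

```text
t 1.68 p [0.3629 0.2983 0.2379] rot [-1.568  0.011 -1.008] F [ 0.8 -0.2  0.3] open 1.002 j [-0.76  0.43 -0.03  1.98  0.    0.72 -0.23]
0 xyz [3.49 0.22 0.01] w [ 0.     0.069 -0.001]
1 xyz [3.48 0.22 0.25] w [ 0.     0.069 -0.001]
2 xyz [3.46 0.22 0.49] w [ 0.     0.069 -0.001]
3 xyz [3.42 0.23 0.72] w [ 0.     0.069 -0.001]
4 xyz [3.36 0.23 0.96] w [ 0.     0.069 -0.001]
5 xyz [3.28 0.23 1.19] w [ 0.     0.069 -0.001]
6 xyz [3.2  0.23 1.41] w [ 0.     0.069 -0.001]
7 xyz [3.09 0.24 1.63] w [ 0.     0.069 -0.001]
8 xyz [2.97 0.24 1.83] w [ 0.     0.069 -0.001]
9 xyz [2.84 0.24 2.04] w [ 0.     0.069 -0.   ]
left [  9.02 -14.25  -1.24] [ 0.002  0.332 -0.002]
```

send_rows([
  {"gripper": 0,"x": 3.5,"y": 0.2,"z": 0.0,"wx": 0,"wy": 0.07,"wz": 0},
  {"gripper": 0,"x": 3.5,"y": 0.2,"z": 0.25,"wx": 0,"wy": 0.07,"wz": 0},
  {"gripper": 0,"x": 3.45,"y": 0.2,"z": 0.5,"wx": 0,"wy": 0.07,"wz": 0},
  {"gripper": 0,"x": 3.4,"y": 0.2,"z": 0.7,"wx": 0,"wy": 0.07,"wz": 0},
  {"gripper": 0,"x": 3.35,"y": 0.2,"z": 0.95,"wx": 0,"wy": 0.07,"wz": 0},
  {"gripper": 0,"x": 3.3,"y": 0.2,"z": 1.2,"wx": 0,"wy": 0.07,"wz": 0},
  {"gripper": 0,"x": 3.2,"y": 0.2,"z": 1.4,"wx": 0,"wy": 0.07,"wz": 0},
  {"gripper": 0,"x": 3.1,"y": 0.2,"z": 1.65,"wx": 0,"wy": 0.07,"wz": 0},
  {"gripper": 0,"x": 2.95,"y": 0.2,"z": 1.85,"wx": 0,"wy": 0.07,"wz": 0},
  {"gripper": 0,"x": 2.85,"y": 0.2,"z": 2.0,"wx": 0,"wy": 0.07,"wz": 0},
])

```text
t: 2.52
tool_pos: [0.5526, -0.0147, 0.2164]
eef_rot: [-1.569, 0.017, -1.741]
contact_force: [0.6, -0.7, -0.6]
opening: 1.0
```

```bash
python3 - <<'E'
from h import *
plan(np.array([.64,-.139,.15]),tool_down(-116.3))
E
```

```text
t 2.52 p [ 0.5526 -0.0147  0.2164] rot [-1.569  0.017 -1.741] F [ 0.6 -0.7 -0.6] open 1.000 j [-0.14  0.58  0.16  1.78 -0.15  0.79 -0.08]
0 xyz [2.3  1.37 2.26] w [ 0.     0.061 -0.004]
1 xyz [2.15 1.37 2.4 ] w [ 0.     0.061 -0.004]
2 xyz [1.99 1.38 2.52] w [ 0.     0.061 -0.003]
3 xyz [1.83 1.39 2.64] w [ 0.     0.061 -0.004]
4 xyz [1.23 1.03 2.03] w [ 0.001  0.044 -0.003]
left [-0.  0. -0.] [-0.  0.  0.]
```

send_rows([
  {"gripper": 0,"x": 2.3,"y": 1.4,"z": 2.25,"wx": 0,"wy": 0.06,"wz": -0.004},
  {"gripper": 0,"x": 2.15,"y": 1.4,"z": 2.4,"wx": 0,"wy": 0.06,"wz": -0.004},
  {"gripper": 0,"x": 2.0,"y": 1.4,"z": 2.5,"wx": 0,"wy": 0.06,"wz": -0.004},
  {"gripper": 0,"x": 1.85,"y": 1.4,"z": 2.65,"wx": 0,"wy": 0.06,"wz": -0.004},
  {"gripper": 0,"x": 1.2,"y": 1.0,"z": 2.0,"wx": 0,"wy": 0.045,"wz": -0.003},
  {"gripper": 0,"x": 0,"y": 0,"z": 0,"wx": 0,"wy": 0,"wz": 0},
  {"gripper": 0,"x": 0,"y": 0,"z": 0,"wx": 0,"wy": 0,"wz": 0},
  {"gripper": 0,"x": 0,"y": 0,"z": 0,"wx": 0,"wy": 0,"wz": 0},
  {"gripper": 0,"x": 0,"y": 0,"z": 0,"wx": 0,"wy": 0,"wz": 0},
  {"gripper": 0,"x": 0,"y": 0,"z": 0,"wx": 0,"wy": 0,"wz": 0},
])

```text
t: 3.35
tool_pos: [0.645, -0.1541, 0.1474]
eef_rot: [-1.565, -0.003, -2.051]
contact_force: [0.8, -0.3, 0.5]
opening: 1.0
```

```bash
cat > w.py <<'E'
from h import *
import sys
c=robot.get_calibration("wrist"); p,d=robot.grab_frame("wrist"); cv2.imwrite(f"pics/{sys.argv[1]}.png",p)
hsv=cv2.cvtColor(p,cv2.COLOR_BGR2HSV)
vv,uu=np.mgrid[:400,:640]; P=back(np.c_[uu.ravel(),vv.ravel()],d.ravel(),c).reshape(400,640,3)
m=((hsv[...,0]>160)&(hsv[...,0]<178)&(hsv[...,1]>70)&(d>0)).astype(np.uint8)
N,l,s,ce=cv2.connectedComponentsWithStats(m)
for i in range(1,N):
    if s[i,4]<150: continue
    a=P[l==i]; top=a[(a[:,2]>0.034)]
    if len(top)<30: print(s[i],a.mean(0)); continue
    rt=cv2.minAreaRect((top[:,:2]*1000).astype(np.float32)); print(s[i],'top',top.mean(0).round(4),rt)
E
python3 w.py w1; python3 - <<'E'
from h import *
plan(np.array([.64,-.139,.014]),tool_down(-116.3),vmax=2)
E
```

```text
[ 299  147   24   57 1226] top [ 0.6429 -0.1392  0.0395] ((642.2080078125, -139.83192443847656), (43.19355010986328, 15.842142105102539), 62.417686462402344)
[270 314  25  39 699] top [ 0.528  -0.2802  0.058 ] ((578.7307739257812, -221.0068817138672), (232.4930419921875, 17.30185890197754), 50.08870315551758)
t 3.40 p [ 0.6452 -0.1537  0.1476] rot [-1.565e+00 -2.000e-03 -2.050e+00] F [ 0.2  0.4 -0.2] open 1.000 j [ 0.04  0.81  0.23  1.51 -0.22  0.84 -0.13]
0 xyz [-0.16  1.99 -0.18] w [-0.001 -0.003  0.   ]
1 xyz [-0.16  1.99 -0.18] w [-0.001 -0.003  0.   ]
2 xyz [-0.17  1.99 -0.18] w [-0.001 -0.003  0.   ]
3 xyz [-0.17  1.99 -0.17] w [-0.001 -0.003  0.001]
4 xyz [-0.16  1.99 -0.17] w [-0.001 -0.003  0.   ]
5 xyz [-0.16  1.99 -0.17] w [-0.001 -0.003  0.001]
6 xyz [-0.12  1.41 -0.12] w [ 0.    -0.002  0.   ]
left [ 0. -0. -0.] [ 0. -0.  0.]
```

View pics/w1.png

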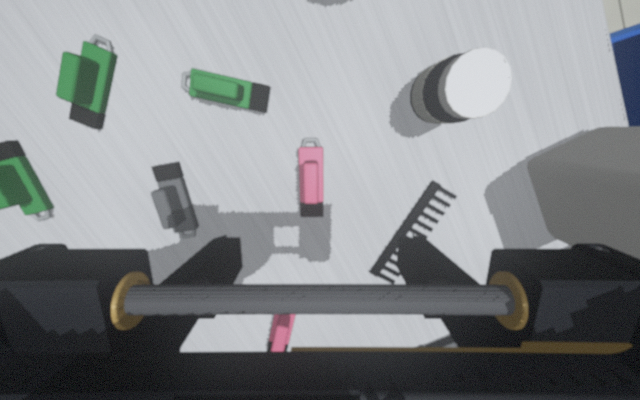

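send_rows([
  {"gripper": 0,"x": -0.35,"y": 1.5,"z": -0.3,"wx": 0,"wy": 0,"wz": 0},
  {"gripper": 0,"x": -0.35,"y": 1.5,"z": -0.3,"wx": 0,"wy": 0,"wz": 0},
  {"gripper": 0,"x": -0.3,"y": 1.7,"z": -0.3,"wx": 0,"wy": 0,"wz": 0},
  {"gripper": 0,"x": -0.15,"y": 1.8,"z": -0.2,"wx": 0,"wy": 0,"wz": 0},
  {"gripper": 0,"x": 0,"y": 1.7,"z": 0,"wx": 0,"wy": 0,"wz": 0},
  {"gripper": 0,"x": 0,"y": 1.7,"z": 0,"wx": 0,"wy": 0,"wz": 0},
  {"gripper": 0,"x": 0,"y": 1.2,"z": 0,"wx": 0,"wy": 0,"wz": 0},
  {"gripper": 0,"x": 0,"y": 0.5,"z": 0,"wx": 0,"wy": 0,"wz": 0},
  {"gripper": 0,"x": 0,"y": 0,"z": 0,"wx": 0,"wy": 0,"wz": 0},
  {"gripper": 0,"x": 0,"y": 0,"z": 0,"wx": 0,"wy": 0,"wz": 0},
])

```text
t: 4.23
tool_pos: [0.6459, -0.128, 0.0353]
eef_rot: [-1.555, 0.008, -2.037]
contact_force: [-0.4, -0.5, 0.5]
opening: 1.0
```

```bash
python3 - <<'E'
from h import *
plan(np.array([.6415,-.139,.014]),tool_down(-117),vmax=2)
E
```

```text
t 4.23 p [ 0.6459 -0.128   0.0353] rot [-1.555  0.008 -2.037] F [-0.4 -0.5  0.5] open 1.000 j [ 0.03  0.95  0.17  1.6  -0.26  0.6  -0.12]
0 xyz [0.98 1.74 0.05] w [-0.013  0.004 -0.006]
1 xyz [0.22 0.39 0.02] w [-0.003  0.001 -0.002]
left [0. 0. 0.] [0. 0. 0.]
```

send_rows([
  {"gripper": 0,"x": 0.6,"y": 0.2,"z": 0,"wx": -0.008,"wy": 0,"wz": -0.004},
  {"gripper": 0,"x": 0.5,"y": 0.3,"z": 0,"wx": -0.008,"wy": 0,"wz": -0.004},
  {"gripper": 0,"x": 0.1,"y": 0.6,"z": 0,"wx": 0,"wy": 0,"wz": 0},
  {"gripper": 0,"x": 0,"y": 0.6,"z": 0,"wx": 0,"wy": 0,"wz": 0},
  {"gripper": 0,"x": 0,"y": 0.4,"z": 0,"wx": 0,"wy": 0,"wz": 0},
  {"gripper": 0,"x": 0,"y": 0,"z": 0,"wx": 0,"wy": 0,"wz": 0},
  {"gripper": 0,"x": 0,"y": 0,"z": 0,"wx": 0,"wy": 0,"wz": 0},
  {"gripper": 0,"x": 0,"y": 0,"z": 0,"wx": 0,"wy": 0,"wz": 0},
  {"gripper": 0,"x": 0,"y": 0,"z": 0,"wx": 0,"wy": 0,"wz": 0},
  {"gripper": 0,"x": 0,"y": 0,"z": 0,"wx": 0,"wy": 0,"wz": 0},
])

```text
t: 5.07
tool_pos: [0.6425, -0.1414, 0.0156]
eef_rot: [-1.567, -0.0, -2.038]
contact_force: [0.1, 0.3, 0.4]
opening: 1.002
```

```bash
python3 - <<'E'
from h import *
plan(np.array([.6415,-.139,.014]),tool_down(-117),vmax=2)
E
```

```text
t 5.07 p [ 0.6425 -0.1414  0.0156] rot [-1.567 -0.    -2.038] F [0.1 0.3 0.4] open 1.002 j [ 0.06  0.98  0.17  1.59 -0.25  0.59 -0.1 ]
0 xyz [-0.18  0.16 -0.2 ] w [-0.004  0.004  0.   ]
left [ 0.   -0.01 -0.  ] [0. 0. 0.]
```

send_rows([
  {"gripper": 0,"x": -0.15,"y": 0.1,"z": -0.15,"wx": 0,"wy": 0,"wz": 0},
  {"gripper": 1,"x": 0,"y": 0,"z": 0,"wx": 0,"wy": 0,"wz": 0},
  {"gripper": 1,"x": 0,"y": 0,"z": 0,"wx": 0,"wy": 0,"wz": 0},
  {"gripper": 1,"x": 0,"y": 0,"z": 0,"wx": 0,"wy": 0,"wz": 0},
  {"gripper": 1,"x": 0,"y": 0,"z": 0,"wx": 0,"wy": 0,"wz": 0},
  {"gripper": 1,"x": 0,"y": 0,"z": 0,"wx": 0,"wy": 0,"wz": 0},
  {"gripper": 1,"x": 0,"y": 0,"z": 0,"wx": 0,"wy": 0,"wz": 0},
  {"gripper": 1,"x": 0,"y": 0,"z": 0,"wx": 0,"wy": 0,"wz": 0},
  {"gripper": 1,"x": 0,"y": 0,"z": 0,"wx": 0,"wy": 0,"wz": 0},
  {"gripper": 1,"x": 0,"y": 0,"z": 0,"wx": 0,"wy": 0,"wz": 0},
], newtons=25)

```text
t: 5.9
tool_pos: [0.6423, -0.1388, 0.0152]
eef_rot: [-1.566, 0.0, -2.037]
contact_force: [0.0, -0.8, -0.0]
opening: 0.341
```

```bash
python3 - <<'E'
from h import *
s=robot.state(); print(s['opening']*88)
g=lane_p(-.225,.012+.06); print(g, lane_p(-.225,.015))
plan(np.array([.642,-.139,.2]),tool_down(-117),vmax=2.5)
E
```

```text
30.051829349201988
[0.54159232 0.21455199 0.18104372] [0.56252731 0.21034977 0.12819424]
t 5.90 p [ 0.6423 -0.1388  0.0152] rot [-1.566  0.    -2.037] F [ 0.  -0.8 -0. ] open 0.341 j [ 0.05  0.98  0.17  1.6  -0.26  0.58 -0.1 ]
0 xyz [ 0.   -2.5   0.01] w [-0.001  0.001 -0.   ]
1 xyz [ 0.   -2.5   0.01] w [-0.001  0.001 -0.   ]
2 xyz [ 0.01 -2.5   0.  ] w [-0.001  0.001 -0.   ]
3 xyz [ 0.  -2.5  0. ] w [-0.  0. -0.]
4 xyz [ 0.01 -2.5   0.  ] w [-0.001  0.001 -0.   ]
5 xyz [ 0.  -2.5  0. ] w [-0.  0. -0.]
6 xyz [ 0.01 -2.5   0.  ] w [-0.001  0.001 -0.   ]
7 xyz [-0.   -0.98  0.01] w [ 0.  0. -0.]
left [-0.  0. -0.] [ 0.  0. -0.]
```

send_rows([
  {"gripper": 1,"x": 0,"y": 0,"z": 0,"wx": 0,"wy": 0,"wz": 0},
  {"gripper": 1,"x": 0,"y": 0,"z": 0,"wx": 0,"wy": 0,"wz": 0},
  {"gripper": 1,"x": 0,"y": 0,"z": 0,"wx": 0,"wy": 0,"wz": 0},
  {"gripper": 1,"x": 0,"y": 0,"z": 0,"wx": 0,"wy": 0,"wz": 0},
  {"gripper": 1,"x": 0,"y": -0.5,"z": 0,"wx": 0,"wy": 0,"wz": 0},
  {"gripper": 1,"x": 0,"y": -1.0,"z": 0,"wx": 0,"wy": 0,"wz": 0},
  {"gripper": 1,"x": 0,"y": -1.5,"z": 0,"wx": 0,"wy": 0,"wz": 0},
  {"gripper": 1,"x": 0,"y": -1.5,"z": 0,"wx": 0,"wy": 0,"wz": 0},
  {"gripper": 1,"x": 0,"y": -1.5,"z": 0,"wx": 0,"wy": 0,"wz": 0},
  {"gripper": 1,"x": 0,"y": -1.5,"z": 0,"wx": 0,"wy": 0,"wz": 0},
])

```text
t: 6.73
tool_pos: [0.6394, -0.1381, 0.0927]
eef_rot: [-1.572, -0.001, -2.037]
contact_force: [0.2, -0.4, 0.1]
opening: 0.004
```

```bash
python3 - <<'E'
from h import *
c=robot.get_calibration('wrist');p,d=robot.grab_frame("wrist"); cv2.imwrite("pics/w2.png",p)
print(robot.state()['opening']*88)
plan(np.array([.58,.21,.26]),tool_down(168.65),vmax=3)
E
```

```text
0.6643908362703991
t 6.78 p [ 0.6417 -0.1389  0.0962] rot [-1.567  0.    -2.037] F [ 0.4 -0.4  2.7] open 0.008 j [ 0.03  0.87  0.21  1.57 -0.23  0.73 -0.12]
0 xyz [-2.18 -1.27 -1.62] w [-0.   0.1 -0. ]
1 xyz [-2.01 -1.27 -1.83] w [-0.   0.1 -0. ]
2 xyz [-1.81 -1.26 -2.03] w [-0.   0.1 -0. ]
3 xyz [-1.6  -1.27 -2.2 ] w [-0.   0.1 -0. ]
4 xyz [-1.38 -1.26 -2.35] w [-0.   0.1 -0. ]
5 xyz [-1.14 -1.27 -2.47] w [-0.   0.1 -0. ]
6 xyz [-0.88 -1.27 -2.57] w [-0.     0.1   -0.001]
7 xyz [-0.62 -1.26 -2.65] w [-0.   0.1 -0. ]
8 xyz [-0.35 -1.27 -2.7 ] w [-0.     0.1   -0.001]
9 xyz [-0.08 -1.27 -2.72] w [-0.001  0.1   -0.   ]
left [-1.42  8.07  3.78] [-0.001  0.302 -0.002]
```

View pics/w2.png

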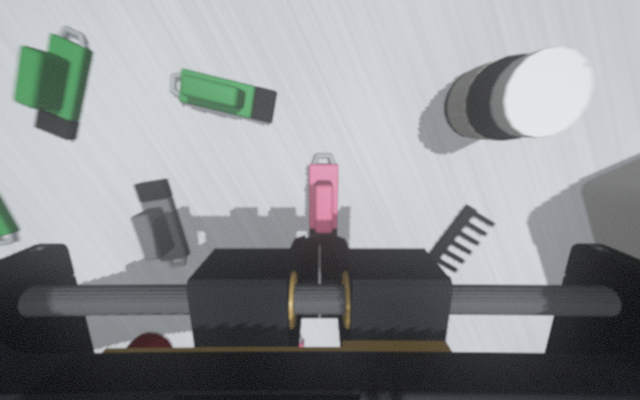

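```bash
python3 w.py w3; python3 - <<'E'
from h import *
s=robot.state(); c=robot.get_calibration('wrist')
r=R.from_euler('xyz',s['eef_rot'])
print(s['tool_pos'],proj([s['tool_pos'],s['tool_pos']-[0,0,.019]],c), 'tool rel', r.inv().apply(c['xyz']-s['tool_pos']))
for n in('top',):
    p,d=robot.grab_frame(n); cv2.imwrite('pics/top3.png',p)
p,d=robot.grab_frame('side'); cv2.imwrite('pics/side3.png',p)
E
```

```text
[ 307  164   27   68 1730] top [ 0.6426 -0.1389  0.0396] ((642.3238525390625, -139.8463897705078), (43.39329147338867, 15.54983139038086), 63.03586959838867)
[ 0.64173009 -0.13887717  0.09471831] [[320.04721224 229.75881767]
 [319.84534536 220.8156976 ]] tool rel [-0.06957511 -0.18295826 -0.00070479]
```

View pics/side3.png

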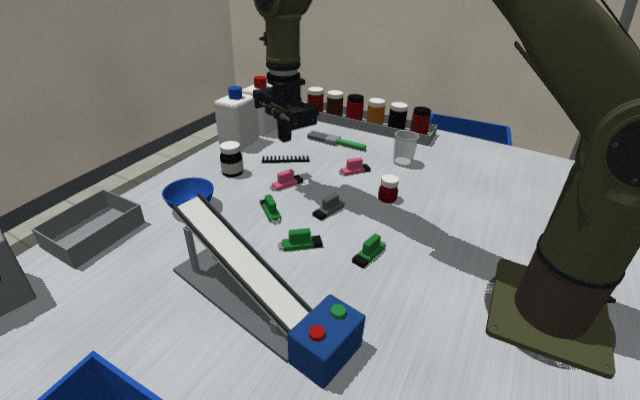

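```bash
python3 - <<'E'
from h import *
s=robot.state(); tp=s['tool_pos']
for n in('side','top'):
    c=robot.get_calibration(n); p=cv2.imread(f'pics/{n}3.png')
    q=proj([tp,[.642,-.139,.04],[.642,-.139,0]],c); print(n,q)
    u,v=q[0].astype(int)
    o=cv2.resize(p[max(0,v-70):v+70,u-100:u+100],None,fx=4,fy=4,interpolation=cv2.INTER_CUBIC)
    for a in q: cv2.circle(o,tuple(int(t) for t in ((a-[u-100,max(0,v-70)])*4)),4,(0,255,255),1)
    cv2.imwrite(f'pics/{n}3z.png',o)
E
```

```text
side [[284.35057103 154.09033209]
 [284.12337079 171.65470131]
 [284.42806693 184.86724296]]
top [[380.10058046 142.47439343]
 [377.31367557 148.8785431 ]
 [375.00792134 154.04971079]]
```

View pics/side3z.png

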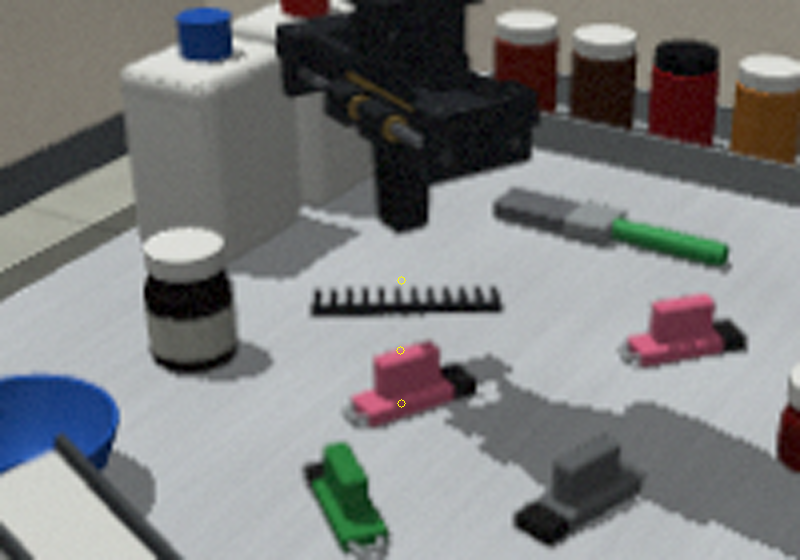

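View pics/top3z.png

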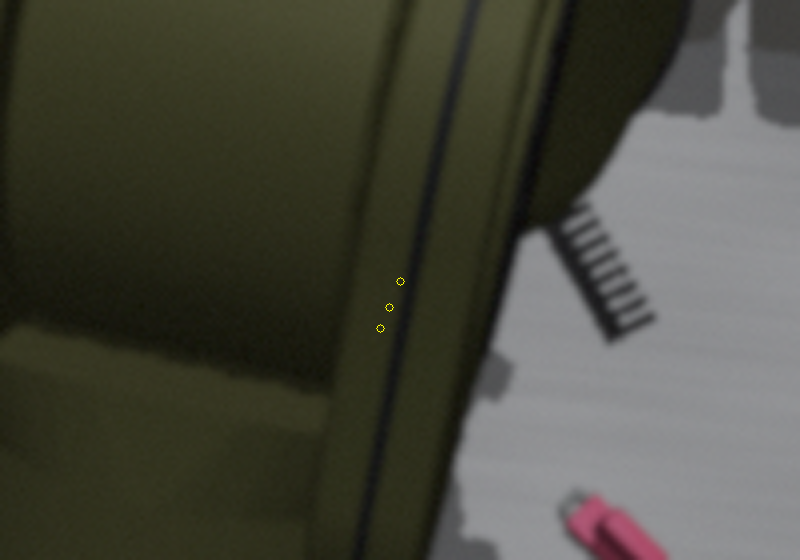

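```bash
python3 - <<'E'
from h import *
for n in ('side','wrist'):
    p,d=robot.grab_frame(n);c=robot.get_calibration(n)
    pts=[(284,137),(282,133),(286,134),(284,120),(287,131)] if n=='side' else [(315,242),(325,242),(320,250),(310,248),(335,245),(300,252)]
    for u,v in pts: print(n,(u,v),p[v,u],d[v,u],back([(u,v)],[d[v,u]],c).round(4))
print(robot.state()['tool_pos'])
print(getattr(robot,'grip_depth',None),[a for a in dir(robot) if a[0]!='_'])
E
```

```text
side (284, 137) [15 11  9] 0.89801985 [[ 0.6295 -0.1224  0.1466]]
side (282, 133) [16 14 12] 0.9011934 [[ 0.6381 -0.1272  0.1532]]
side (286, 134) [19 17 19] 0.8974446 [[ 0.627  -0.1276  0.1529]]
side (284, 120) [15 14 14] 0.8559074 [[ 0.6194 -0.1079  0.1966]]
side (287, 131) [10  9  3] 0.8941217 [[ 0.6253 -0.1295  0.1603]]
wrist (315, 242) [59 54 60] 0.14811258 [[ 0.6409 -0.1271  0.1359]]
wrist (325, 242) [56 52 58] 0.14875746 [[ 0.6455 -0.1297  0.1353]]
wrist (320, 250) [80 76 79] 0.13970268 [[ 0.6431 -0.1287  0.1448]]
wrist (310, 248) [56 52 55] 0.14184396 [[ 0.6386 -0.1264  0.1426]]
wrist (335, 245) [62 57 60] 0.14271827 [[ 0.6504 -0.1311  0.1413]]
wrist (300, 252) [53 48 52] 0.13370703 [[ 0.6353 -0.123   0.1506]]
[ 0.63856862 -0.13779643  0.09029115]
0.0187 ['IKError', 'get_calibration', 'grab_frame', 'grip_depth', 'hand_in', 'pinpoint', 'regions_of', 'state']
```

```bash
python3 - <<'E'
from h import *
s=robot.state(); c=robot.get_calibration('wrist');p,d=robot.grab_frame('wrist')
r=R.from_euler('xyz',s['eef_rot'])
for v in range(230,262,2):
    row=[]
    for u in (312,328): row.append(r.inv().apply(back([(u,v)],[d[v,u]],c)[0]-s['tool_pos']).round(4)*1000)
    print(v,row)
for i in range(3):
    s2=robot.state(); print(s2['t'],s2['tool_pos'],s2['eef_rot']); robot.grab_frame('side')
p,d=robot.grab_frame('side');c=robot.get_calibration('side'); s=robot.state()
print(s['tool_pos'])
for v in range(124,150,2): print(v,p[v,284],d[v,284],r.inv().apply(back([(284,v)],[d[v,284]],c)[0]-s['tool_pos']).round(4)*1000)
E
```

```text
230 [array([29.5, 77.1, -7.7]), array([19.3, 50.1,  7.2])]
232 [array([32.4, 79.1, -7.7]), array([21.5, 51.1,  7.2])]
234 [array([34.6, 79.2, -7.7]), array([33.9, 77.4,  8.2])]
236 [array([35.9, 77.1, -7.7]), array([36. , 77.4,  8.2])]
238 [array([ -9.9, -38.7,  -4.6]), array([-10.2, -39.3,   4.2])]
240 [array([ -9.5, -40.5,  -4.6]), array([-10. , -41.7,   4.1])]
242 [array([-10.2, -45. ,  -4.4]), array([ -9.5, -43.3,   4.1])]
244 [array([ -9.8, -46.6,  -4.4]), array([-10.1, -47.3,   4. ])]
246 [array([ -9.9, -49.4,  -4.3]), array([ -9.8, -49.2,   3.9])]
248 [array([ -9.7, -51.4,  -4.3]), array([-10.4, -52.8,   3.8])]
250 [array([-10.3, -55. ,  -4.2]), array([ -9.8, -54. ,   3.8])]
252 [array([-10.6, -57.9,  -4.1]), array([ -9.7, -56. ,   3.7])]
254 [array([-10.1, -59.2,  -4.1]), array([ -9.7, -58.3,   3.6])]
256 [array([-10. , -61. ,  -4.1]), array([ -9.7, -60.5,   3.5])]
258 [array([-10.2, -63.5,  -4. ]), array([-10.2, -63.5,   3.5])]
260 [array([-10.3, -65.7,  -3.9]), array([-10. , -65.2,   3.4])]
7.0833 [ 0.6384516  -0.13778391  0.0900507 ] [-1.57474630e+00 -1.94261246e-03 -2.03710843e+00]
7.1333 [ 0.63854186 -0.13783755  0.09006836] [-1.57462726e+00 -1.96613365e-03 -2.03713830e+00]
7.1833 [ 0.63865439 -0.13789966  0.09012374] [-1.57442999e+00 -1.95431489e-03 -2.03713966e+00]
[ 0.63888466 -0.13804652  0.09040444]
124 [11  7  2] 0.8760169 [-11.  -90.7 -19.1]
126 [16 17 14] 0.8774126 [-11.7 -86.3 -20.2]
128 [19 19 18] 0.88183284 [-11.  -80.6 -18.8]
130 [9 9 4] 0.8875339 [ -9.7 -74.4 -16.3]
132 [16 14 15] 0.8906491 [ -9.6 -69.1 -16. ]
134 [17 24 19] 0.8920515 [-10.4 -64.6 -17.1]
136 [21 17 20] 0.8946978 [-10.6 -59.5 -17.1]
138 [22 16 16] 0.8995206 [ -9.7 -53.5 -15.5]
140 [16 14 11] 0.90091324 [-10.5 -48.9 -16.6]
142 [ 6  7 13] 0.90616304 [ -9.5 -42.6 -14.6]
144 [152 150 147] 1.2100301 [131.3  92.1 223.2]
146 [192 190 184] 1.1989439 [124.2  92.7 211.5]
148 [193 190 186] 1.1819255 [114.4  90.6 195.2]
```

```bash
cat >> h.py <<'E'
OFF=.039
def tipplan(tip,rot,**k): plan(np.array(tip)+rot.apply([0,OFF,0]),rot,**k)
E
python3 - <<'E'
from h import *
tipplan([.642,-.139,.014],tool_down(-117),vmax=1.5)
E
```

```text
t 7.28 p [ 0.6389 -0.138   0.0904] rot [-1.574e+00 -2.000e-03 -2.037e+00] F [ 0.3 -0.2  0. ] open 0.005 j [ 0.04  0.87  0.2   1.57 -0.24  0.72 -0.12]
0 xyz [-0.01  1.5   0.05] w [0.    0.001 0.   ]
1 xyz [-0.01  1.5   0.05] w [0.    0.001 0.   ]
2 xyz [-0.01  1.5   0.05] w [0.001 0.    0.   ]
3 xyz [-0.01  1.5   0.04] w [0.    0.001 0.   ]
4 xyz [-0.01  1.5   0.04] w [0.001 0.    0.001]
5 xyz [-0.01  1.5   0.04] w [0.    0.001 0.   ]
6 xyz [-0.01  1.5   0.04] w [0.001 0.    0.001]
7 xyz [-0.    1.04  0.03] w [ 0.     0.001 -0.   ]
left [0.01 0.   0.  ] [ 0. -0. -0.]
```

send_rows([
  {"gripper": 0.25,"x": 0,"y": 0,"z": 0.1,"wx": 0,"wy": 0,"wz": 0},
  {"gripper": 0.25,"x": 0,"y": 0,"z": 0.1,"wx": 0,"wy": 0,"wz": 0},
  {"gripper": 0.25,"x": 0,"y": 0,"z": 0.1,"wx": 0,"wy": 0,"wz": 0},
  {"gripper": 0.25,"x": 0,"y": 0.5,"z": 0,"wx": 0,"wy": 0,"wz": 0},
  {"gripper": 0.25,"x": 0,"y": 1.0,"z": 0,"wx": 0,"wy": 0,"wz": 0},
  {"gripper": 0.25,"x": 0,"y": 1.5,"z": 0,"wx": 0,"wy": 0,"wz": 0},
  {"gripper": 0.25,"x": 0,"y": 1.5,"z": 0,"wx": 0,"wy": 0,"wz": 0},
  {"gripper": 0.25,"x": 0,"y": 1.0,"z": 0,"wx": 0,"wy": 0,"wz": 0},
  {"gripper": 0.25,"x": 0,"y": 0.5,"z": 0,"wx": 0,"wy": 0,"wz": 0},
  {"gripper": 0.25,"x": 0,"y": 0,"z": 0,"wx": 0,"wy": 0,"wz": 0},
])

```text
t: 8.12
tool_pos: [0.6411, -0.1395, 0.0238]
eef_rot: [-1.575, -0.002, -2.037]
contact_force: [0.0, -0.2, 0.3]
opening: 0.734
```

```bash
python3 - <<'E'
from h import *
tipplan([.642,-.139,.014],tool_down(-117),vmax=1)
E
```

```text
t 8.12 p [ 0.6411 -0.1395  0.0238] rot [-1.575e+00 -2.000e-03 -2.037e+00] F [ 0.  -0.2  0.3] open 0.734 j [ 0.05  0.97  0.18  1.59 -0.25  0.61 -0.11]
0 xyz [-0.02  1.    0.02] w [0.001 0.001 0.   ]
1 xyz [-0.02  1.    0.02] w [0.001 0.001 0.001]
2 xyz [-0.02  1.    0.01] w [0.001 0.001 0.   ]
3 xyz [-0.02  1.    0.01] w [0.001 0.001 0.001]
4 xyz [-0.01  0.88  0.01] w [0.    0.001 0.   ]
left [0.01 0.   0.  ] [ 0. -0.  0.]
```

send_rows([
  {"gripper": 0.25,"x": 0,"y": 0.8,"z": 0,"wx": 0,"wy": 0,"wz": 0},
  {"gripper": 0.25,"x": 0,"y": 1.0,"z": 0,"wx": 0,"wy": 0,"wz": 0},
  {"gripper": 0.25,"x": 0,"y": 1.0,"z": 0,"wx": 0,"wy": 0,"wz": 0},
  {"gripper": 0.25,"x": 0,"y": 0.8,"z": 0,"wx": 0,"wy": 0,"wz": 0},
  {"gripper": 0.25,"x": 0,"y": 0.6,"z": 0,"wx": 0,"wy": 0,"wz": 0},
  {"gripper": 0.25,"x": 0,"y": 0.4,"z": 0,"wx": 0,"wy": 0,"wz": 0},
  {"gripper": 0.25,"x": 0,"y": 0,"z": 0,"wx": 0,"wy": 0,"wz": 0},
  {"gripper": 0.6,"x": 0,"y": 0,"z": 0,"wx": 0,"wy": 0,"wz": 0},
  {"gripper": 1,"x": 0,"y": 0,"z": 0,"wx": 0,"wy": 0,"wz": 0},
  {"gripper": 1,"x": 0,"y": 0,"z": 0,"wx": 0,"wy": 0,"wz": 0},
], newtons=25)

```text
t: 8.95
tool_pos: [0.6419, -0.1398, -0.0263]
eef_rot: [-1.573, -0.002, -2.037]
contact_force: [-0.6, -0.0, -0.6]
opening: 0.546
```

send_rows([
  {"gripper": 1,"x": 0,"y": 0,"z": 0,"wx": 0,"wy": 0,"wz": 0},
  {"gripper": 1,"x": 0,"y": 0,"z": 0,"wx": 0,"wy": 0,"wz": 0},
  {"gripper": 1,"x": 0,"y": 0,"z": 0,"wx": 0,"wy": 0,"wz": 0},
  {"gripper": 1,"x": 0,"y": 0,"z": 0,"wx": 0,"wy": 0,"wz": 0},
  {"gripper": 1,"x": 0,"y": 0,"z": 0,"wx": 0,"wy": 0,"wz": 0},
  {"gripper": 1,"x": 0,"y": 0,"z": 0,"wx": 0,"wy": 0,"wz": 0},
  {"gripper": 1,"x": 0,"y": 0,"z": 0,"wx": 0,"wy": 0,"wz": 0},
  {"gripper": 1,"x": 0,"y": 0,"z": 0,"wx": 0,"wy": 0,"wz": 0},
  {"gripper": 1,"x": 0,"y": 0,"z": 0,"wx": 0,"wy": 0,"wz": 0},
  {"gripper": 1,"x": 0,"y": 0,"z": 0,"wx": 0,"wy": 0,"wz": 0},
])

```text
t: 9.78
tool_pos: [0.6439, -0.1402, -0.0239]
eef_rot: [-1.569, -0.001, -2.037]
contact_force: [0.4, 0.0, 1.4]
opening: 0.176
```

send_rows([
  {"gripper": 1,"x": 0,"y": -0.6,"z": 0,"wx": 0,"wy": 0,"wz": 0},
  {"gripper": 1,"x": 0,"y": -1.2,"z": 0,"wx": 0,"wy": 0,"wz": 0},
  {"gripper": 1,"x": 0,"y": -2,"z": 0,"wx": 0,"wy": 0,"wz": 0},
  {"gripper": 1,"x": 0,"y": -2.5,"z": 0,"wx": 0,"wy": 0,"wz": 0},
  {"gripper": 1,"x": 0,"y": -3,"z": 0,"wx": 0,"wy": 0,"wz": 0},
  {"gripper": 1,"x": 0,"y": -3,"z": 0,"wx": 0,"wy": 0,"wz": 0},
  {"gripper": 1,"x": 0,"y": -3,"z": 0,"wx": 0,"wy": 0,"wz": 0},
  {"gripper": 1,"x": 0,"y": -2.5,"z": 0,"wx": 0,"wy": 0,"wz": 0},
  {"gripper": 1,"x": 0,"y": -1.5,"z": 0,"wx": 0,"wy": 0,"wz": 0},
  {"gripper": 1,"x": 0,"y": -0.8,"z": 0,"wx": 0,"wy": 0,"wz": 0},
])

```text
t: 10.62
tool_pos: [0.6407, -0.1398, 0.1908]
eef_rot: [-1.574, -0.002, -2.039]
contact_force: [-0.2, 0.8, -0.8]
opening: 0.179
```

```bash
python3 - <<'E'
from h import *
p,d=robot.grab_frame("side"); cv2.imwrite("pics/side4.png",p)
print(lane_p(-.225,.1),tool_lane().as_euler('xyz'))
tipplan(lane_p(-.225,.1),tool_lane(),vmax=3.2,wmax=.11)
E
```

```text
[0.53130847 0.21661625 0.20700487] [-1.57079633  0.38397244  2.94349778]
t 10.67 p [ 0.6418 -0.1402  0.1921] rot [-1.571e+00 -1.000e-03 -2.039e+00] F [ 0.3 -0.8  1. ] open 0.180 j [ 0.02  0.75  0.24  1.48 -0.21  0.93 -0.15]
0 xyz [-2.22  0.17 -2.  ] w [0.02  0.105 0.027]
1 xyz [-2.    0.19 -2.23] w [0.02  0.105 0.027]
2 xyz [-1.75  0.19 -2.43] w [0.02  0.105 0.027]
3 xyz [-1.48  0.18 -2.6 ] w [0.02  0.105 0.027]
4 xyz [-1.19  0.17 -2.75] w [0.02  0.105 0.027]
5 xyz [-0.89  0.14 -2.86] w [0.021 0.105 0.027]
6 xyz [-0.59  0.1  -2.94] w [0.02  0.105 0.027]
7 xyz [-0.27  0.05 -2.99] w [0.021 0.105 0.027]
8 xyz [ 0.04 -0.01 -3.  ] w [0.021 0.105 0.027]
9 xyz [ 0.36 -0.08 -2.99] w [0.02  0.105 0.027]
left [-1.77  6.48 -0.39] [0.046 0.234 0.06 ]
```

View pics/side4.png

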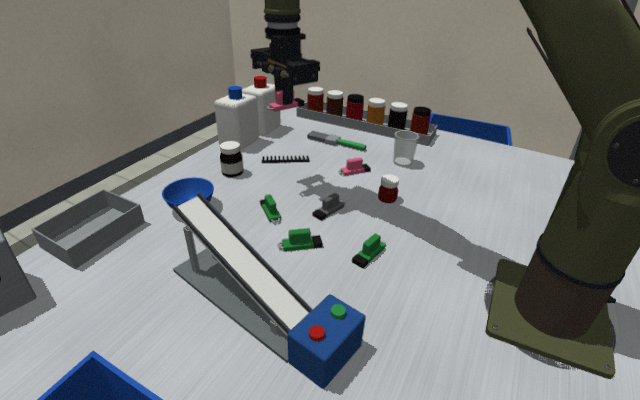

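send_rows([
  {"gripper": 1,"x": -2.2,"y": 0,"z": -2.0,"wx": 0.02,"wy": 0.105,"wz": 0.027},
  {"gripper": 1,"x": -2.0,"y": 0,"z": -2.2,"wx": 0.02,"wy": 0.105,"wz": 0.027},
  {"gripper": 1,"x": -1.75,"y": 0,"z": -2.4,"wx": 0.02,"wy": 0.105,"wz": 0.027},
  {"gripper": 1,"x": -1.5,"y": 0,"z": -2.6,"wx": 0.02,"wy": 0.105,"wz": 0.027},
  {"gripper": 1,"x": -1.2,"y": 0,"z": -2.75,"wx": 0.02,"wy": 0.105,"wz": 0.027},
  {"gripper": 1,"x": -0.9,"y": 0,"z": -2.85,"wx": 0.02,"wy": 0.105,"wz": 0.027},
  {"gripper": 1,"x": -0.6,"y": 0,"z": -2.95,"wx": 0.02,"wy": 0.105,"wz": 0.027},
  {"gripper": 1,"x": -0.25,"y": 0,"z": -3.0,"wx": 0.02,"wy": 0.105,"wz": 0.027},
  {"gripper": 1,"x": 0,"y": 0,"z": -3.0,"wx": 0.02,"wy": 0.105,"wz": 0.027},
  {"gripper": 1,"x": 0.35,"y": 0,"z": -3.0,"wx": 0.02,"wy": 0.105,"wz": 0.027},
])

```text
t: 11.5
tool_pos: [0.566, 0.1459, 0.1826]
eef_rot: [-1.535, 0.33, 3.119]
contact_force: [1.1, 1.0, -1.7]
opening: 0.18
```

```bash
python3 - <<'E'
from h import *
tipplan(lane_p(-.225,.08),tool_lane(),vmax=2,wmax=.06)
E
```

```text
t 11.50 p [0.566  0.1459 0.1826] rot [-1.535  0.33   3.119] F [ 1.1  1.  -1.7] open 0.180 j [-0.8   0.64  0.6   2.07 -0.72  0.29 -1.29]
0 xyz [ 0.63  0.58 -1.81] w [0.007 0.045 0.014]
1 xyz [ 0.72  0.56 -1.78] w [0.007 0.044 0.014]
2 xyz [ 0.81  0.54 -1.75] w [0.006 0.045 0.014]
3 xyz [ 0.64  0.36 -1.2 ] w [0.005 0.031 0.009]
left [0. 0. 0.] [0. 0. 0.]
```

send_rows([
  {"gripper": 1,"x": 0.6,"y": 0,"z": -1.6,"wx": 0.006,"wy": 0.04,"wz": 0.012},
  {"gripper": 1,"x": 0.65,"y": 0,"z": -1.6,"wx": 0.006,"wy": 0.04,"wz": 0.012},
  {"gripper": 1,"x": 0.7,"y": 0,"z": -1.6,"wx": 0.006,"wy": 0.04,"wz": 0.012},
  {"gripper": 1,"x": 0.5,"y": 0,"z": -1.0,"wx": 0.006,"wy": 0.03,"wz": 0.01},
  {"gripper": 1,"x": 0.2,"y": 0,"z": -0.5,"wx": 0,"wy": 0.01,"wz": 0.004},
  {"gripper": 1,"x": 0,"y": 0,"z": 0,"wx": 0,"wy": 0,"wz": 0},
  {"gripper": 1,"x": 0,"y": 0,"z": 0,"wx": 0,"wy": 0,"wz": 0},
  {"gripper": 1,"x": 0,"y": 0,"z": 0,"wx": 0,"wy": 0,"wz": 0},
  {"gripper": 1,"x": 0,"y": 0,"z": 0,"wx": 0,"wy": 0,"wz": 0},
  {"gripper": 1,"x": 0,"y": 0,"z": 0,"wx": 0,"wy": 0,"wz": 0},
])

```text
t: 12.33
tool_pos: [0.5362, 0.2214, 0.1647]
eef_rot: [-1.564, 0.372, 2.956]
contact_force: [0.1, -0.5, -0.5]
opening: 0.177
```

```bash
python3 - <<'E'
from h import *
p,d=robot.grab_frame("side"); cv2.imwrite("pics/side5.png",p)
p,d=robot.grab_frame("wrist"); cv2.imwrite("pics/w5.png",p)
tipplan(lane_p(-.225,.018),tool_lane(),vmax=2,wmax=.06)
s=robot.state(); r=R.from_euler('xyz',s['eef_rot']); print('tip lane',LRM.T@(s['tool_pos']-r.apply([0,OFF,0])-LO))
E
```

```text
t 12.43 p [0.5362 0.2214 0.1648] rot [-1.564  0.372  2.955] F [ 0.6 -0.3 -1.2] open 0.181 j [-1.06  0.72  0.7   2.09 -0.83  0.25 -1.52]
0 xyz [-0.32  1.97  0.14] w [-0.     0.003  0.003]
1 xyz [-0.32  1.97  0.14] w [-0.001  0.003  0.003]
2 xyz [-0.31  1.97  0.14] w [-0.     0.002  0.003]
3 xyz [-0.3   1.97  0.13] w [-0.001  0.003  0.003]
4 xyz [-0.03  0.16  0.01] w [0. 0. 0.]
left [-0. -0.  0.] [0. 0. 0.]
tip lane [-0.21324598 -0.00574486  0.09845838]
```

View pics/side5.png

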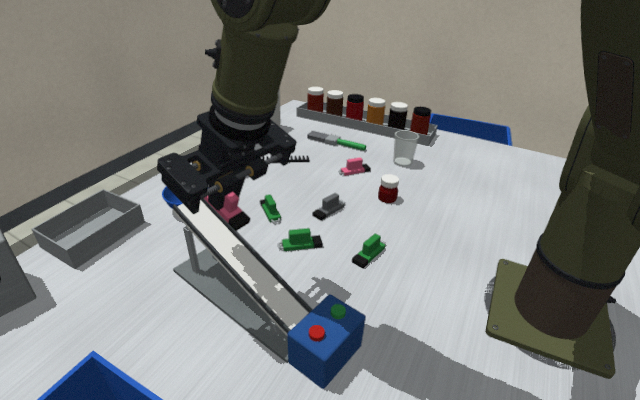

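View pics/w5.png

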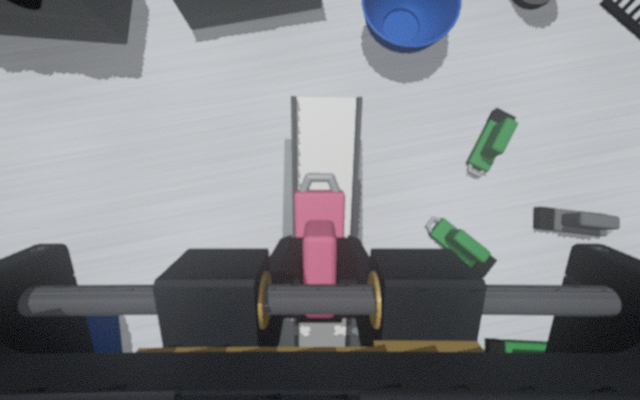

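send_rows([
  {"gripper": 1,"x": -0.3,"y": 0.5,"z": 0.2,"wx": 0,"wy": 0.003,"wz": 0.003},
  {"gripper": 1,"x": -0.3,"y": 0.8,"z": 0.2,"wx": 0,"wy": 0.003,"wz": 0.003},
  {"gripper": 1,"x": -0.3,"y": 1.0,"z": 0.15,"wx": 0,"wy": 0.003,"wz": 0.003},
  {"gripper": 1,"x": -0.2,"y": 1.0,"z": 0,"wx": 0,"wy": 0.002,"wz": 0.003},
  {"gripper": 1,"x": 0,"y": 1.0,"z": 0,"wx": 0,"wy": 0,"wz": 0},
  {"gripper": 1,"x": 0,"y": 0.9,"z": 0,"wx": 0,"wy": 0,"wz": 0},
  {"gripper": 1,"x": 0,"y": 0.7,"z": 0,"wx": 0,"wy": 0,"wz": 0},
  {"gripper": 1,"x": 0,"y": 0.4,"z": 0,"wx": 0,"wy": 0,"wz": 0},
  {"gripper": 1,"x": 0,"y": 0,"z": 0,"wx": 0,"wy": 0,"wz": 0},
  {"gripper": 1,"x": 0,"y": 0,"z": 0,"wx": 0,"wy": 0,"wz": 0},
])

```text
t: 13.27
tool_pos: [0.5747, 0.2026, 0.1089]
eef_rot: [-1.571, 0.39, 2.933]
contact_force: [0.1, 0.0, -0.9]
opening: 0.184
```

```bash
python3 - <<'E'
from h import *
p,d=robot.grab_frame("wrist"); cv2.imwrite("pics/w6.png",p)
p,d=robot.grab_frame("side"); cv2.imwrite("pics/side6.png",cv2.resize(p[150:350,150:400],None,fx=3,fy=3))
tipplan(lane_p(-.225,.018),tool_lane(),vmax=.5,wmax=.06)
s=robot.state(); r=R.from_euler('xyz',s['eef_rot']); print('tip lane',LRM.T@(s['tool_pos']-r.apply([0,OFF,0])-LO))
E
```

```text
t 13.37 p [0.5746 0.2029 0.1091] rot [-1.571  0.391  2.933] F [0.9 0.  0.6] open 0.180 j [-0.85  0.79  0.47  2.07 -0.9   0.07 -1.45]
0 xyz [ 0.18  0.44 -0.16] w [-0.001 -0.003 -0.002]
1 xyz [ 0.17  0.44 -0.16] w [-0.001 -0.003 -0.002]
2 xyz [ 0.18  0.44 -0.17] w [-0.001 -0.003 -0.003]
3 xyz [ 0.    0.01 -0.  ] w [-0. -0.  0.]
left [-0.  0. -0.] [-0. -0.  0.]
tip lane [-0.22997657  0.00479497  0.03134109]
```

View pics/w6.png

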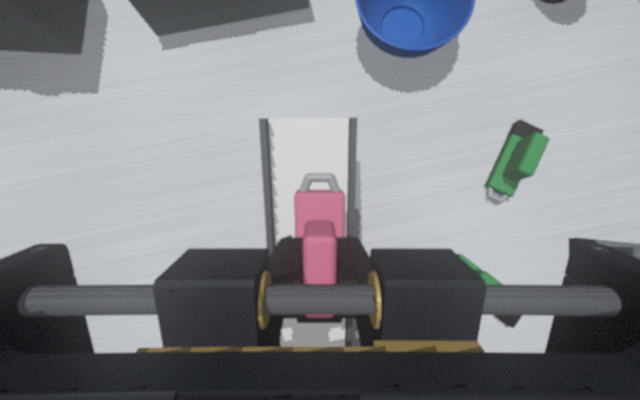

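View pics/side6.png

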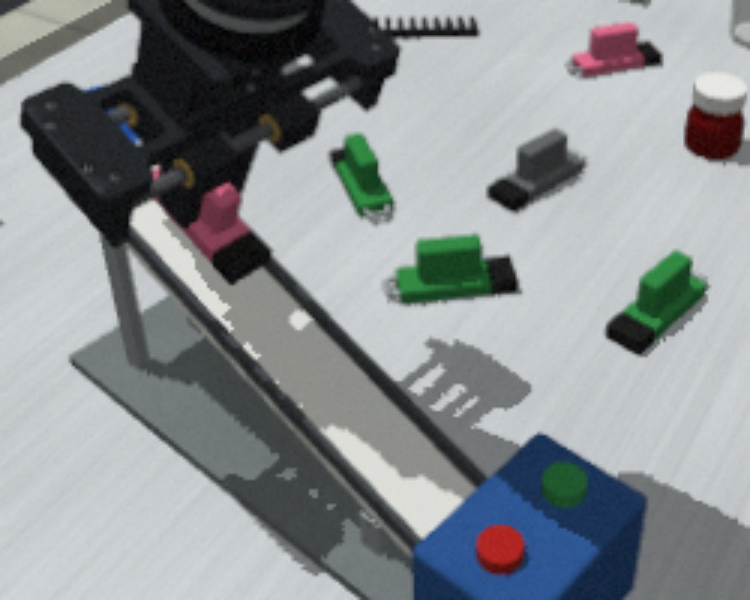

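```bash
cat >> h.py <<'E'
def tool_lane_t(deg): return R.from_euler('z',LYAW)*R.from_euler('y',np.radians(deg))*RX
def tl():
    s=robot.state(); r=R.from_euler('xyz',s['eef_rot']); print('tip lane',(LRM.T@(s['tool_pos']-r.apply([0,OFF,0])-LO)).round(4))
E
python3 - <<'E'
from h import *
tipplan(lane_p(-.215,.030),tool_lane_t(15),vmax=.5,wmax=.06)
E
```

```text
t 13.37 p [0.5746 0.2029 0.1091] rot [-1.571  0.391  2.933] F [0.9 0.  0.6] open 0.180 j [-0.85  0.79  0.47  2.07 -0.9   0.07 -1.45]
0 xyz [ 0.49  0.02 -0.12] w [-0.001 -0.002 -0.031]
1 xyz [ 0.49  0.04 -0.11] w [-0.001 -0.002 -0.031]
2 xyz [ 0.48  0.05 -0.12] w [-0.    -0.003 -0.032]
3 xyz [ 0.48  0.07 -0.12] w [-0.001 -0.002 -0.031]
4 xyz [ 0.05  0.01 -0.01] w [ 0.    -0.    -0.004]
left [-0.  0.  0.] [ 0. -0.  0.]
```

send_rows([
  {"gripper": 1,"x": 0.35,"y": 0,"z": -0.1,"wx": 0,"wy": -0.002,"wz": -0.025},
  {"gripper": 1,"x": 0.45,"y": 0,"z": -0.1,"wx": 0,"wy": -0.002,"wz": -0.03},
  {"gripper": 1,"x": 0.45,"y": 0,"z": -0.1,"wx": 0,"wy": -0.002,"wz": -0.03},
  {"gripper": 1,"x": 0.4,"y": 0,"z": -0.1,"wx": 0,"wy": -0.002,"wz": -0.025},
  {"gripper": 1,"x": 0.3,"y": 0.1,"z": -0.08,"wx": 0,"wy": -0.002,"wz": -0.015},
  {"gripper": 1,"x": 0,"y": 0,"z": 0,"wx": 0,"wy": 0,"wz": 0},
  {"gripper": 1,"x": 0,"y": 0,"z": 0,"wx": 0,"wy": 0,"wz": 0},
  {"gripper": 1,"x": 0,"y": 0,"z": 0,"wx": 0,"wy": 0,"wz": 0},
  {"gripper": 1,"x": 0,"y": 0,"z": 0,"wx": 0,"wy": 0,"wz": 0},
  {"gripper": 1,"x": 0,"y": 0,"z": 0,"wx": 0,"wy": 0,"wz": 0},
])

```text
t: 14.2
tool_pos: [0.5563, 0.2136, 0.1042]
eef_rot: [-1.57, 0.263, 2.947]
contact_force: [0.4, 0.5, -0.2]
opening: 0.178
```

```bash
python3 - <<'E'
from h import *
tipplan(lane_p(-.215,.024),tool_lane_t(15),vmax=.5,wmax=.06); tl()
E
```

```text
t 14.20 p [0.5563 0.2136 0.1042] rot [-1.57   0.263  2.947] F [ 0.4  0.5 -0.2] open 0.178 j [-0.88  0.81  0.56  2.01 -0.86  0.3  -1.46]
0 xyz [-0.08  0.48  0.1 ] w [ 0.     0.002 -0.001]
1 xyz [-0.09  0.48  0.09] w [ 0.     0.002 -0.001]
2 xyz [0.   0.02 0.01] w [ 0. -0.  0.]
left [ 0.  0. -0.] [ 0. -0.  0.]
tip lane [-0.2144 -0.002   0.034 ]
```

send_rows([
  {"gripper": 1,"x": 0,"y": 0.3,"z": 0.1,"wx": 0,"wy": 0.001,"wz": 0},
  {"gripper": 1,"x": 0,"y": 0.3,"z": 0.1,"wx": 0,"wy": 0.001,"wz": 0},
  {"gripper": 1,"x": -0.05,"y": 0.25,"z": 0,"wx": 0,"wy": 0,"wz": 0},
  {"gripper": 1,"x": -0.05,"y": 0.15,"z": 0,"wx": 0,"wy": 0,"wz": 0},
  {"gripper": 1,"x": 0,"y": 0,"z": 0,"wx": 0,"wy": 0,"wz": 0},
  {"gripper": 1,"x": 0,"y": 0,"z": 0,"wx": 0,"wy": 0,"wz": 0},
  {"gripper": 1,"x": 0,"y": 0,"z": 0,"wx": 0,"wy": 0,"wz": 0},
  {"gripper": 1,"x": 0,"y": 0,"z": 0,"wx": 0,"wy": 0,"wz": 0},
  {"gripper": 1,"x": 0,"y": 0,"z": 0,"wx": 0,"wy": 0,"wz": 0},
  {"gripper": 1,"x": 0,"y": 0,"z": 0,"wx": 0,"wy": 0,"wz": 0},
])

```text
t: 15.03
tool_pos: [0.5595, 0.2101, 0.0934]
eef_rot: [-1.57, 0.263, 2.944]
contact_force: [-0.0, 1.1, -0.9]
opening: 0.175
```

```bash
python3 - <<'E'
from h import *
p,d=robot.grab_frame("side"); cv2.imwrite("pics/side7.png",cv2.resize(p[150:350,150:400],None,fx=3,fy=3))
tipplan(lane_p(-.215,.024),tool_lane_t(15),vmax=.5,wmax=.06); tl()
E
```

```text
t 15.08 p [0.5595 0.2101 0.0934] rot [-1.57   0.263  2.944] F [-0.1  0.  -0.6] open 0.180 j [-0.85  0.82  0.53  2.01 -0.87  0.27 -1.45]
0 xyz [-0.08 -0.15 -0.08] w [-0.     0.001 -0.001]
left [0. 0. 0.] [-0. -0. -0.]
tip lane [-0.214   0.0008  0.0226]
```

View pics/side7.png

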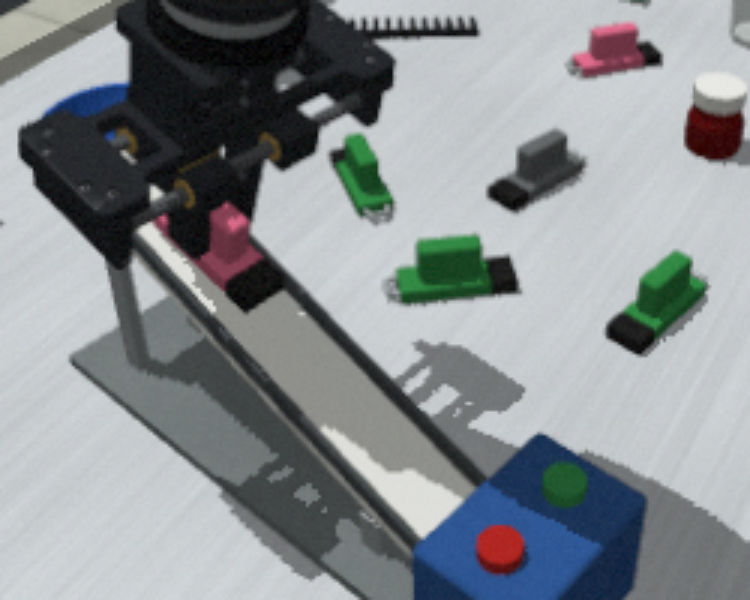

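send_rows([
  {"gripper": 0.6,"x": 0,"y": 0,"z": 0,"wx": 0,"wy": 0,"wz": 0},
  {"gripper": 0.4,"x": 0,"y": 0,"z": 0,"wx": 0,"wy": 0,"wz": 0},
  {"gripper": 0.4,"x": 0,"y": 0,"z": 0,"wx": 0,"wy": 0,"wz": 0},
  {"gripper": 0.4,"x": 0,"y": 0,"z": 0,"wx": 0,"wy": 0,"wz": 0},
  {"gripper": 0.4,"x": 0,"y": 0,"z": 0,"wx": 0,"wy": 0,"wz": 0},
  {"gripper": 0.4,"x": 0,"y": 0,"z": 0,"wx": 0,"wy": 0,"wz": 0},
  {"gripper": 0.4,"x": 0,"y": 0,"z": 0,"wx": 0,"wy": 0,"wz": 0},
  {"gripper": 0.4,"x": 0,"y": 0,"z": 0,"wx": 0,"wy": 0,"wz": 0},
  {"gripper": 0.4,"x": 0,"y": 0,"z": 0,"wx": 0,"wy": 0,"wz": 0},
  {"gripper": 0.4,"x": 0,"y": 0,"z": 0,"wx": 0,"wy": 0,"wz": 0},
])

```text
t: 15.92
tool_pos: [0.5601, 0.2103, 0.094]
eef_rot: [-1.571, 0.264, 2.944]
contact_force: [0.6, 0.1, 0.1]
opening: 0.6
```

```bash
python3 - <<'E'
from h import *
p,d=robot.grab_frame("side"); cv2.imwrite("pics/side8.png",cv2.resize(p[150:350,150:400],None,fx=3,fy=3))
tipplan([.53,.15,.24],tool_down(-160),vmax=3,wmax=.09)
E
```

```text
t 15.97 p [0.5601 0.2103 0.0941] rot [-1.571  0.264  2.944] F [ 0.7 -0.8 -0.6] open 0.602 j [-0.85  0.82  0.53  2.01 -0.87  0.27 -1.45]
0 xyz [-0.16 -1.6   0.97] w [-0.011 -0.081 -0.038]
1 xyz [-0.02 -1.62  0.96] w [-0.011 -0.081 -0.038]
2 xyz [ 0.11 -1.63  0.93] w [-0.011 -0.081 -0.038]
3 xyz [ 0.25 -1.63  0.9 ] w [-0.011 -0.081 -0.039]
4 xyz [ 0.39 -1.63  0.86] w [-0.011 -0.081 -0.039]
5 xyz [ 0.52 -1.63  0.81] w [-0.01  -0.081 -0.039]
6 xyz [ 0.46 -1.15  0.54] w [-0.008 -0.057 -0.027]
left [-0.  0. -0.] [ 0. -0. -0.]
```

View pics/side8.png

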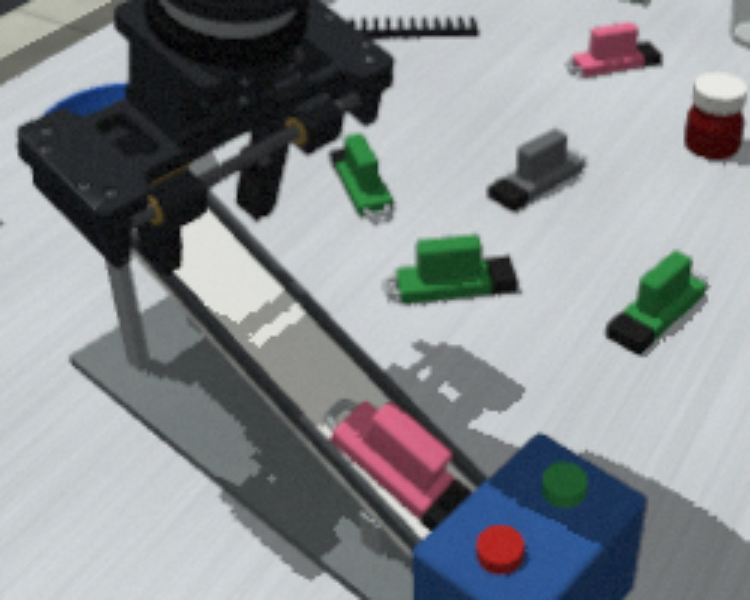

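send_rows([
  {"gripper": 0.3,"x": 0,"y": -1.2,"z": 0,"wx": 0,"wy": 0,"wz": 0},
  {"gripper": 0.3,"x": 0,"y": -2,"z": 0,"wx": 0,"wy": 0,"wz": 0},
  {"gripper": 0.3,"x": 0,"y": -2.5,"z": 0,"wx": -0.005,"wy": -0.04,"wz": -0.02},
  {"gripper": 0.3,"x": 0,"y": -2.5,"z": 0.6,"wx": -0.01,"wy": -0.08,"wz": -0.038},
  {"gripper": 0.3,"x": 0.2,"y": -2,"z": 0.9,"wx": -0.011,"wy": -0.08,"wz": -0.038},
  {"gripper": 0.3,"x": 0.3,"y": -1.5,"z": 1.2,"wx": -0.011,"wy": -0.08,"wz": -0.038},
  {"gripper": 0.3,"x": 0.4,"y": -1,"z": 1.6,"wx": -0.011,"wy": -0.08,"wz": -0.038},
  {"gripper": 0.3,"x": 0.6,"y": -0.5,"z": 2,"wx": -0.011,"wy": -0.08,"wz": -0.038},
  {"gripper": 0.3,"x": 0.8,"y": 0,"z": 2.2,"wx": -0.008,"wy": -0.06,"wz": -0.03},
  {"gripper": 0.3,"x": 1.0,"y": 0,"z": 2.4,"wx": 0,"wy": -0.05,"wz": 0},
])

```text
t: 16.8
tool_pos: [0.5134, 0.1051, 0.2265]
eef_rot: [-1.57, 0.004, -2.745]
contact_force: [0.3, -0.3, -0.9]
opening: 0.704
```

```bash
python3 - <<'E'
from h import *
tipplan([.513,-.297,.17],tool_down(-130.5),vmax=3.2,wmax=.09)
E
```

```text
t 16.80 p [0.5134 0.1051 0.2265] rot [-1.57   0.004 -2.745] F [ 0.3 -0.3 -0.9] open 0.704 j [-0.65  0.59  0.6   1.87 -0.44  0.82 -1.  ]
0 xyz [1.21 0.74 2.87] w [-0.    -0.036 -0.   ]
1 xyz [1.31 0.74 2.83] w [-0.    -0.036 -0.   ]
2 xyz [1.41 0.74 2.78] w [-0.    -0.036 -0.   ]
3 xyz [1.51 0.74 2.72] w [-0.    -0.036 -0.   ]
4 xyz [1.61 0.74 2.67] w [-0.    -0.036 -0.   ]
5 xyz [1.7  0.74 2.61] w [-0.    -0.036 -0.   ]
6 xyz [1.79 0.74 2.55] w [-0.    -0.036 -0.   ]
7 xyz [1.89 0.74 2.48] w [-0.    -0.037 -0.001]
8 xyz [1.98 0.74 2.41] w [-0.    -0.036 -0.   ]
9 xyz [2.06 0.74 2.34] w [-0.001 -0.037 -0.001]
left [-0.01 -9.05 -2.14] [-0.001 -0.106 -0.001]
```

send_rows([
  {"gripper": 0.25,"x": 1.2,"y": 0.7,"z": 2.85,"wx": 0,"wy": -0.036,"wz": 0},
  {"gripper": 0.25,"x": 1.3,"y": 0.7,"z": 2.85,"wx": 0,"wy": -0.036,"wz": 0},
  {"gripper": 0.25,"x": 1.4,"y": 0.7,"z": 2.8,"wx": 0,"wy": -0.036,"wz": 0},
  {"gripper": 0.25,"x": 1.5,"y": 0.7,"z": 2.7,"wx": 0,"wy": -0.036,"wz": 0},
  {"gripper": 0.25,"x": 1.6,"y": 0.7,"z": 2.65,"wx": 0,"wy": -0.036,"wz": 0},
  {"gripper": 0.25,"x": 1.7,"y": 0.7,"z": 2.6,"wx": 0,"wy": -0.036,"wz": 0},
  {"gripper": 0.25,"x": 1.8,"y": 0.7,"z": 2.55,"wx": 0,"wy": -0.036,"wz": 0},
  {"gripper": 0.25,"x": 1.9,"y": 0.7,"z": 2.5,"wx": 0,"wy": -0.036,"wz": 0},
  {"gripper": 0.25,"x": 2.0,"y": 0.7,"z": 2.4,"wx": 0,"wy": -0.036,"wz": 0},
  {"gripper": 0.25,"x": 2.05,"y": 0.7,"z": 2.35,"wx": 0,"wy": -0.036,"wz": 0},
])

```text
t: 17.63
tool_pos: [0.5174, -0.2195, 0.1551]
eef_rot: [-1.565, 0.009, -2.362]
contact_force: [0.6, 0.6, -0.4]
opening: 0.753
```

```bash
python3 - <<'E'
from h import *
tipplan([.513,-.297,.13],tool_down(-130.5),vmax=2,wmax=.09)
E
```

```text
t 17.63 p [ 0.5174 -0.2195  0.1551] rot [-1.565  0.009 -2.362] F [ 0.6  0.6 -0.4] open 0.753 j [ 0.12  0.69  0.34  1.83 -0.36  0.67 -0.12]
0 xyz [1.16 1.27 1.03] w [-0.001 -0.017 -0.002]
1 xyz [1.17 1.27 1.01] w [-0.001 -0.017 -0.002]
2 xyz [1.19 1.27 0.99] w [-0.001 -0.017 -0.002]
3 xyz [1.2  1.28 0.97] w [-0.001 -0.016 -0.001]
4 xyz [1.21 1.27 0.95] w [-0.002 -0.017 -0.002]
5 xyz [0.03 0.04 0.02] w [ 0. -0.  0.]
left [ 0.   -0.01  0.  ] [ 0. -0.  0.]
```

send_rows([
  {"gripper": 0.25,"x": 1.1,"y": 1.2,"z": 0.9,"wx": 0,"wy": -0.017,"wz": -0.002},
  {"gripper": 0.25,"x": 1.1,"y": 1.2,"z": 0.9,"wx": -0.002,"wy": -0.017,"wz": -0.002},
  {"gripper": 0.25,"x": 0.9,"y": 1.2,"z": 0.8,"wx": -0.002,"wy": -0.015,"wz": -0.002},
  {"gripper": 0.25,"x": 0.7,"y": 1.2,"z": 0.6,"wx": -0.002,"wy": -0.012,"wz": -0.002},
  {"gripper": 0.25,"x": 0.5,"y": 0.8,"z": 0.3,"wx": 0,"wy": -0.008,"wz": 0},
  {"gripper": 0.25,"x": 0.2,"y": 0.4,"z": 0.1,"wx": 0,"wy": 0,"wz": 0},
  {"gripper": 0.25,"x": 0,"y": 0,"z": 0,"wx": 0,"wy": 0,"wz": 0},
  {"gripper": 0.25,"x": 0,"y": 0,"z": 0,"wx": 0,"wy": 0,"wz": 0},
  {"gripper": 0.25,"x": 0,"y": 0,"z": 0,"wx": 0,"wy": 0,"wz": 0},
  {"gripper": 0.25,"x": 0,"y": 0,"z": 0,"wx": 0,"wy": 0,"wz": 0},
])

```text
t: 18.47
tool_pos: [0.5091, -0.2911, 0.0925]
eef_rot: [-1.566, -0.004, -2.303]
contact_force: [-0.7, -0.5, -0.9]
opening: 0.748
```

```bash
python3 w.py w9; python3 - <<'E'
from h import *
tipplan([.513,-.297,.014],tool_down(-130.5),vmax=1.5,wmax=.09)
E
```

```text
[ 314  165   28   68 1770] top [ 0.5155 -0.2968  0.0396] ((514.4564208984375, -297.9388427734375), (43.8773193359375, 15.18592643737793), 48.96098709106445)
t 18.52 p [ 0.5093 -0.291   0.0926] rot [-1.566 -0.004 -2.303] F [ 0.7 -0.8 -0.8] open 0.752 j [ 0.28  0.8   0.27  1.8  -0.35  0.58  0.04]
0 xyz [0.02 1.5  0.08] w [-0.001 -0.003  0.   ]
1 xyz [0.02 1.5  0.08] w [-0.001 -0.003  0.001]
2 xyz [0.02 1.5  0.08] w [-0.    -0.003  0.   ]
3 xyz [0.02 1.5  0.08] w [-0.001 -0.003  0.001]
4 xyz [0.02 1.5  0.08] w [-0.    -0.003  0.   ]
5 xyz [0.03 1.5  0.09] w [-0.001 -0.004  0.001]
6 xyz [0.03 1.5  0.09] w [-0.    -0.003  0.   ]
7 xyz [0.02 1.26 0.07] w [-0.001 -0.003  0.001]
left [-0.  0.  0.] [ 0.  0. -0.]
```

View pics/w9.png

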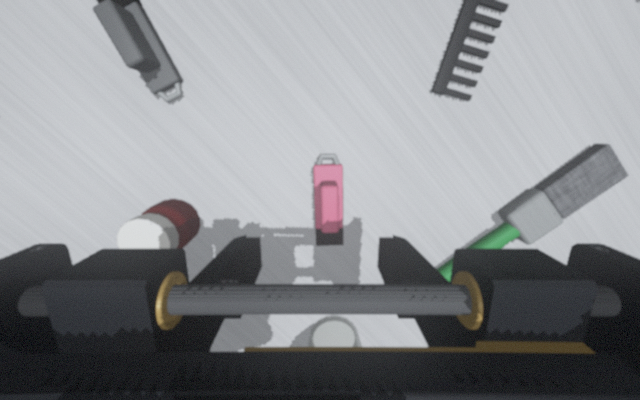

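send_rows([
  {"gripper": 0.25,"x": 0,"y": 0.8,"z": 0.3,"wx": -0.002,"wy": -0.005,"wz": 0.001},
  {"gripper": 0.25,"x": 0,"y": 1.3,"z": 0.3,"wx": -0.002,"wy": -0.005,"wz": 0.001},
  {"gripper": 0.25,"x": 0,"y": 1.5,"z": 0.1,"wx": 0,"wy": -0.005,"wz": 0.001},
  {"gripper": 0.25,"x": 0,"y": 1.5,"z": 0,"wx": 0,"wy": 0,"wz": 0},
  {"gripper": 0.25,"x": 0,"y": 1.5,"z": 0,"wx": 0,"wy": 0,"wz": 0},
  {"gripper": 0.25,"x": 0,"y": 1.3,"z": 0,"wx": 0,"wy": 0,"wz": 0},
  {"gripper": 0.25,"x": 0,"y": 0.9,"z": 0,"wx": 0,"wy": 0,"wz": 0},
  {"gripper": 0.25,"x": 0,"y": 0.5,"z": 0,"wx": 0,"wy": 0,"wz": 0},
  {"gripper": 0.25,"x": 0,"y": 0,"z": 0,"wx": 0,"wy": 0,"wz": 0},
  {"gripper": 0.25,"x": 0,"y": 0,"z": 0,"wx": 0,"wy": 0,"wz": 0},
])

```text
t: 19.35
tool_pos: [0.5188, -0.2948, -0.0094]
eef_rot: [-1.568, 0.002, -2.281]
contact_force: [-1.0, 0.5, 0.6]
opening: 0.748
```

```bash
python3 - <<'E'
from h import *
tipplan([.514,-.298,.014],tool_down(-131),vmax=1.5,wmax=.09)
E
```

```text
t 19.35 p [ 0.5188 -0.2948 -0.0094] rot [-1.568e+00  2.000e-03 -2.281e+00] F [-1.   0.5  0.6] open 0.748 j [ 0.34  0.97  0.18  1.79 -0.39  0.41  0.09]
0 xyz [ 0.51  1.41 -0.14] w [-0.002  0.005 -0.002]
1 xyz [ 0.05  0.14 -0.01] w [-0.001  0.    -0.   ]
left [-0.  0. -0.] [ 0.  0. -0.]
```

send_rows([
  {"gripper": 0.25,"x": 0.25,"y": 0.5,"z": -0.1,"wx": 0,"wy": 0.003,"wz": 0},
  {"gripper": 0.25,"x": 0.2,"y": 0.5,"z": 0,"wx": 0,"wy": 0,"wz": 0},
  {"gripper": 0.25,"x": 0.05,"y": 0.4,"z": 0,"wx": 0,"wy": 0,"wz": 0},
  {"gripper": 0.25,"x": 0,"y": 0.15,"z": 0,"wx": 0,"wy": 0,"wz": 0},
  {"gripper": 0.25,"x": 0,"y": 0,"z": 0,"wx": 0,"wy": 0,"wz": 0},
  {"gripper": 1,"x": 0,"y": 0,"z": 0,"wx": 0,"wy": 0,"wz": 0},
  {"gripper": 1,"x": 0,"y": 0,"z": 0,"wx": 0,"wy": 0,"wz": 0},
  {"gripper": 1,"x": 0,"y": 0,"z": 0,"wx": 0,"wy": 0,"wz": 0},
  {"gripper": 1,"x": 0,"y": 0,"z": 0,"wx": 0,"wy": 0,"wz": 0},
  {"gripper": 1,"x": 0,"y": 0,"z": 0,"wx": 0,"wy": 0,"wz": 0},
], newtons=25)

```text
t: 20.18
tool_pos: [0.5164, -0.2997, -0.0238]
eef_rot: [-1.563, 0.003, -2.284]
contact_force: [-0.7, 0.2, 0.3]
opening: 0.393
```

send_rows([
  {"gripper": 1,"x": 0,"y": 0,"z": 0,"wx": 0,"wy": 0,"wz": 0},
  {"gripper": 1,"x": 0,"y": 0,"z": 0,"wx": 0,"wy": 0,"wz": 0},
  {"gripper": 1,"x": 0,"y": 0,"z": 0,"wx": 0,"wy": 0,"wz": 0},
  {"gripper": 1,"x": 0,"y": 0,"z": 0,"wx": 0,"wy": 0,"wz": 0},
  {"gripper": 1,"x": 0,"y": 0,"z": 0,"wx": 0,"wy": 0,"wz": 0},
  {"gripper": 1,"x": 0,"y": 0,"z": 0,"wx": 0,"wy": 0,"wz": 0},
  {"gripper": 1,"x": 0,"y": 0,"z": 0,"wx": 0,"wy": 0,"wz": 0},
  {"gripper": 1,"x": 0,"y": 0,"z": 0,"wx": 0,"wy": 0,"wz": 0},
  {"gripper": 1,"x": 0,"y": 0,"z": 0,"wx": 0,"wy": 0,"wz": 0},
  {"gripper": 1,"x": 0,"y": 0,"z": 0,"wx": 0,"wy": 0,"wz": 0},
])

```text
t: 21.02
tool_pos: [0.5166, -0.2996, -0.0235]
eef_rot: [-1.562, 0.003, -2.284]
contact_force: [0.4, 0.4, -0.1]
opening: 0.175
```

Gripped (15.4 mm). Lift.

send_rows([
  {"gripper": 1,"x": 0,"y": -0.6,"z": 0,"wx": 0,"wy": 0,"wz": 0},
  {"gripper": 1,"x": 0,"y": -1.2,"z": 0,"wx": 0,"wy": 0,"wz": 0},
  {"gripper": 1,"x": 0,"y": -2,"z": 0,"wx": 0,"wy": 0,"wz": 0},
  {"gripper": 1,"x": 0,"y": -2.5,"z": 0,"wx": 0,"wy": 0,"wz": 0},
  {"gripper": 1,"x": 0,"y": -3,"z": 0,"wx": 0,"wy": 0,"wz": 0},
  {"gripper": 1,"x": 0,"y": -3,"z": 0,"wx": 0,"wy": 0,"wz": 0},
  {"gripper": 1,"x": 0,"y": -3,"z": 0,"wx": 0,"wy": 0,"wz": 0},
  {"gripper": 1,"x": 0,"y": -2.5,"z": 0,"wx": 0,"wy": 0,"wz": 0},
  {"gripper": 1,"x": 0,"y": -1.5,"z": 0,"wx": 0,"wy": 0,"wz": 0},
  {"gripper": 1,"x": 0,"y": -0.8,"z": 0,"wx": 0,"wy": 0,"wz": 0},
])

```text
t: 21.85
tool_pos: [0.5122, -0.298, 0.1922]
eef_rot: [-1.566, 0.004, -2.286]
contact_force: [-0.1, 0.3, -0.8]
opening: 0.179
```

```bash
python3 - <<'E'
from h import *
tipplan(lane_p(-.215,.1),tool_lane_t(15),vmax=3.0,wmax=.11)
E
```

```text
t 21.85 p [ 0.5122 -0.298   0.1922] rot [-1.566  0.004 -2.286] F [-0.1  0.3 -0.8] open 0.179 j [ 0.26  0.68  0.33  1.7  -0.29  0.81  0.01]
0 xyz [-2.34  0.15 -1.88] w [0.008 0.061 0.013]
1 xyz [-2.21  0.17 -2.02] w [0.008 0.061 0.013]
2 xyz [-2.09  0.18 -2.15] w [0.008 0.061 0.013]
3 xyz [-1.95  0.19 -2.27] w [0.008 0.061 0.014]
4 xyz [-1.8   0.2  -2.39] w [0.008 0.061 0.013]
5 xyz [-1.65  0.2  -2.5 ] w [0.008 0.061 0.014]
6 xyz [-1.49  0.2  -2.59] w [0.008 0.061 0.013]
7 xyz [-1.33  0.2  -2.68] w [0.008 0.061 0.013]
8 xyz [-1.16  0.19 -2.76] w [0.008 0.061 0.014]
9 xyz [-0.99  0.18 -2.83] w [0.008 0.061 0.013]
left [ 0.84 21.51 -1.11] [0.055 0.438 0.097]
```

send_rows([
  {"gripper": 1,"x": -2.3,"y": 0,"z": -1.9,"wx": 0.008,"wy": 0.061,"wz": 0.013},
  {"gripper": 1,"x": -2.2,"y": 0,"z": -2.0,"wx": 0.008,"wy": 0.061,"wz": 0.013},
  {"gripper": 1,"x": -2.1,"y": 0,"z": -2.15,"wx": 0.008,"wy": 0.061,"wz": 0.013},
  {"gripper": 1,"x": -1.95,"y": 0,"z": -2.25,"wx": 0.008,"wy": 0.061,"wz": 0.013},
  {"gripper": 1,"x": -1.8,"y": 0,"z": -2.4,"wx": 0.008,"wy": 0.061,"wz": 0.013},
  {"gripper": 1,"x": -1.65,"y": 0,"z": -2.5,"wx": 0.008,"wy": 0.061,"wz": 0.013},
  {"gripper": 1,"x": -1.5,"y": 0,"z": -2.6,"wx": 0.008,"wy": 0.061,"wz": 0.013},
  {"gripper": 1,"x": -1.35,"y": 0,"z": -2.7,"wx": 0.008,"wy": 0.061,"wz": 0.013},
  {"gripper": 1,"x": -1.15,"y": 0,"z": -2.75,"wx": 0.008,"wy": 0.061,"wz": 0.013},
  {"gripper": 1,"x": -1.0,"y": 0,"z": -2.8,"wx": 0.008,"wy": 0.061,"wz": 0.013},
])

```text
t: 22.68
tool_pos: [0.526, 0.0015, 0.2008]
eef_rot: [-1.525, 0.165, -2.94]
contact_force: [1.3, 0.2, -0.7]
opening: 0.182
```

```bash
python3 - <<'E'
from h import *
tipplan(lane_p(-.215,.1),tool_lane_t(15),vmax=2.5,wmax=.09)
E
```

```text
t 22.68 p [0.526  0.0015 0.2008] rot [-1.525  0.165 -2.94 ] F [ 1.3  0.2 -0.7] open 0.182 j [-0.46  0.55  0.55  2.06 -0.59  0.49 -0.86]
0 xyz [-0.49  0.38 -2.42] w [0.005 0.045 0.01 ]
1 xyz [-0.37  0.37 -2.44] w [0.004 0.045 0.01 ]
2 xyz [-0.26  0.37 -2.46] w [0.005 0.045 0.01 ]
3 xyz [-0.15  0.36 -2.47] w [0.004 0.045 0.01 ]
4 xyz [-0.03  0.35 -2.48] w [0.005 0.045 0.01 ]
5 xyz [ 0.08  0.33 -2.48] w [0.004 0.045 0.01 ]
6 xyz [ 0.2   0.32 -2.47] w [0.005 0.045 0.01 ]
7 xyz [ 0.31  0.31 -2.46] w [0.004 0.045 0.009]
8 xyz [ 0.31  0.21 -1.75] w [0.004 0.032 0.007]
left [-0.  0.  0.] [-0.  0.  0.]
```

send_rows([
  {"gripper": 1,"x": -0.5,"y": 0.2,"z": -2.4,"wx": 0.005,"wy": 0.045,"wz": 0.01},
  {"gripper": 1,"x": -0.4,"y": 0.2,"z": -2.4,"wx": 0.005,"wy": 0.045,"wz": 0.01},
  {"gripper": 1,"x": -0.25,"y": 0.2,"z": -2.4,"wx": 0.005,"wy": 0.045,"wz": 0.01},
  {"gripper": 1,"x": -0.15,"y": 0.2,"z": -2.4,"wx": 0.005,"wy": 0.045,"wz": 0.01},
  {"gripper": 1,"x": 0,"y": 0.2,"z": -2.4,"wx": 0.005,"wy": 0.045,"wz": 0.01},
  {"gripper": 1,"x": 0.1,"y": 0.2,"z": -2.2,"wx": 0.005,"wy": 0.045,"wz": 0.01},
  {"gripper": 1,"x": 0.2,"y": 0.2,"z": -1.8,"wx": 0.005,"wy": 0.04,"wz": 0.01},
  {"gripper": 1,"x": 0.2,"y": 0.2,"z": -1.3,"wx": 0.005,"wy": 0.035,"wz": 0.008},
  {"gripper": 1,"x": 0.2,"y": 0.1,"z": -0.8,"wx": 0,"wy": 0.02,"wz": 0.005},
  {"gripper": 1,"x": 0,"y": 0,"z": 0,"wx": 0,"wy": 0,"wz": 0},
])

```text
t: 23.52
tool_pos: [0.5211, 0.205, 0.1783]
eef_rot: [-1.574, 0.254, 2.964]
contact_force: [-0.3, -0.7, -0.5]
opening: 0.182
```

```bash
python3 - <<'E'
from h import *
tipplan(lane_p(-.215,.04),tool_lane_t(15),vmax=1,wmax=.09);tl()
E
```

```text
t 23.52 p [0.5211 0.205  0.1783] rot [-1.574  0.254  2.964] F [-0.3 -0.7 -0.5] open 0.182 j [-1.01  0.69  0.76  2.05 -0.79  0.45 -1.48]
0 xyz [-0.17  0.97 -0.16] w [0.001 0.003 0.001]
1 xyz [-0.17  0.97 -0.17] w [0.001 0.003 0.001]
2 xyz [-0.17  0.97 -0.17] w [0.001 0.003 0.001]
3 xyz [-0.17  0.97 -0.17] w [0.001 0.002 0.001]
4 xyz [-0.16  0.97 -0.17] w [0.001 0.003 0.001]
5 xyz [-0.17  0.97 -0.17] w [0.001 0.002 0.001]
6 xyz [-0.16  0.97 -0.17] w [0.002 0.002 0.001]
7 xyz [-0.1   0.61 -0.1 ] w [0.001 0.002 0.001]
left [ 0.  0. -0.] [-0.  0. -0.]
tip lane [-0.2122  0.0137  0.1149]
```

send_rows([
  {"gripper": 1,"x": -0.2,"y": 0.6,"z": -0.3,"wx": 0.001,"wy": 0.003,"wz": 0.001},
  {"gripper": 1,"x": -0.2,"y": 0.9,"z": -0.3,"wx": 0.001,"wy": 0.003,"wz": 0.001},
  {"gripper": 1,"x": -0.2,"y": 1.0,"z": -0.3,"wx": 0.001,"wy": 0.003,"wz": 0.001},
  {"gripper": 1,"x": -0.2,"y": 1.0,"z": -0.2,"wx": 0.001,"wy": 0.003,"wz": 0.001},
  {"gripper": 1,"x": -0.15,"y": 1.0,"z": -0.1,"wx": 0.001,"wy": 0.003,"wz": 0.001},
  {"gripper": 1,"x": -0.1,"y": 1.0,"z": 0,"wx": 0.001,"wy": 0.003,"wz": 0.001},
  {"gripper": 1,"x": -0.1,"y": 0.8,"z": 0,"wx": 0,"wy": 0,"wz": 0},
  {"gripper": 1,"x": 0,"y": 0.5,"z": 0,"wx": 0,"wy": 0,"wz": 0},
  {"gripper": 1,"x": 0,"y": 0.2,"z": 0,"wx": 0,"wy": 0,"wz": 0},
  {"gripper": 1,"x": 0,"y": 0,"z": 0,"wx": 0,"wy": 0,"wz": 0},
])

```text
t: 24.35
tool_pos: [0.5558, 0.2062, 0.1058]
eef_rot: [-1.571, 0.258, 2.938]
contact_force: [-0.3, 0.0, 0.4]
opening: 0.18
```

```bash
python3 - <<'E'
from h import *
p,d=robot.grab_frame("wrist"); cv2.imwrite("pics/w10.png",p)
tipplan(lane_p(-.215,.023),tool_lane_t(15),vmax=1,wmax=.09);tl()
E
```

```text
t 24.40 p [0.5558 0.2061 0.1061] rot [-1.571  0.259  2.938] F [-0.1 -1.   0.4] open 0.184 j [-0.88  0.81  0.58  2.01 -0.9   0.32 -1.42]
0 xyz [-0.03  0.91 -0.4 ] w [-0.001 -0.004  0.002]
1 xyz [-0.01  0.33 -0.15] w [-0.    -0.002  0.001]
left [-0. -0. -0.] [-0.  0.  0.]
tip lane [-0.2163  0.0054  0.0354]
```

View pics/w10.png

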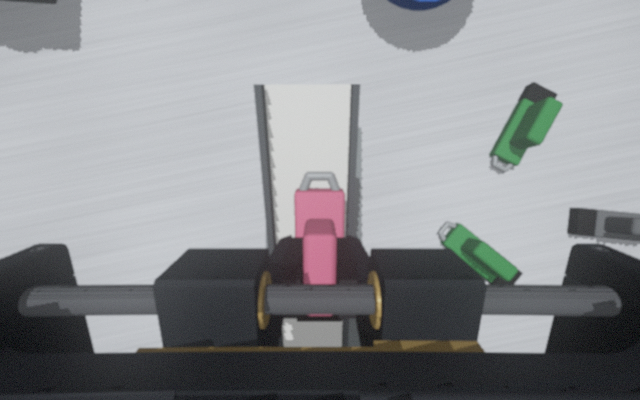

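send_rows([
  {"gripper": 1,"x": 0,"y": 0.1,"z": -0.15,"wx": 0,"wy": -0.003,"wz": 0.002},
  {"gripper": 1,"x": 0,"y": 0.2,"z": -0.15,"wx": 0,"wy": -0.003,"wz": 0.001},
  {"gripper": 1,"x": 0,"y": 0.3,"z": -0.15,"wx": 0,"wy": 0,"wz": 0},
  {"gripper": 1,"x": 0,"y": 0.3,"z": -0.05,"wx": 0,"wy": 0,"wz": 0},
  {"gripper": 1,"x": 0,"y": 0.2,"z": 0,"wx": 0,"wy": 0,"wz": 0},
  {"gripper": 1,"x": 0,"y": 0.1,"z": 0,"wx": 0,"wy": 0,"wz": 0},
  {"gripper": 1,"x": 0,"y": 0,"z": 0,"wx": 0,"wy": 0,"wz": 0},
  {"gripper": 1,"x": 0,"y": 0,"z": 0,"wx": 0,"wy": 0,"wz": 0},
  {"gripper": 1,"x": 0,"y": 0,"z": 0,"wx": 0,"wy": 0,"wz": 0},
  {"gripper": 1,"x": 0,"y": 0,"z": 0,"wx": 0,"wy": 0,"wz": 0},
])

```text
t: 25.23
tool_pos: [0.5606, 0.2121, 0.095]
eef_rot: [-1.571, 0.264, 2.945]
contact_force: [-0.2, 0.3, -0.4]
opening: 0.18
```

```bash
python3 - <<'E'
from h import *
p,d=robot.grab_frame("side"); cv2.imwrite("pics/side10.png",cv2.resize(p[150:350,150:400],None,fx=3,fy=3))
tipplan(lane_p(-.215,.023),tool_lane_t(15),vmax=1,wmax=.09);tl()
E
```

```text
t 25.28 p [0.5607 0.212  0.095 ] rot [-1.571  0.264  2.945] F [-0.1  0.4 -1.2] open 0.181 j [-0.86  0.83  0.55  2.   -0.91  0.29 -1.41]
0 xyz [0.02 0.08 0.13] w [ 0.001  0.002 -0.002]
left [-0.  0.  0.] [ 0. -0. -0.]
tip lane [-0.2152 -0.0012  0.0237]
```

View pics/side10.png

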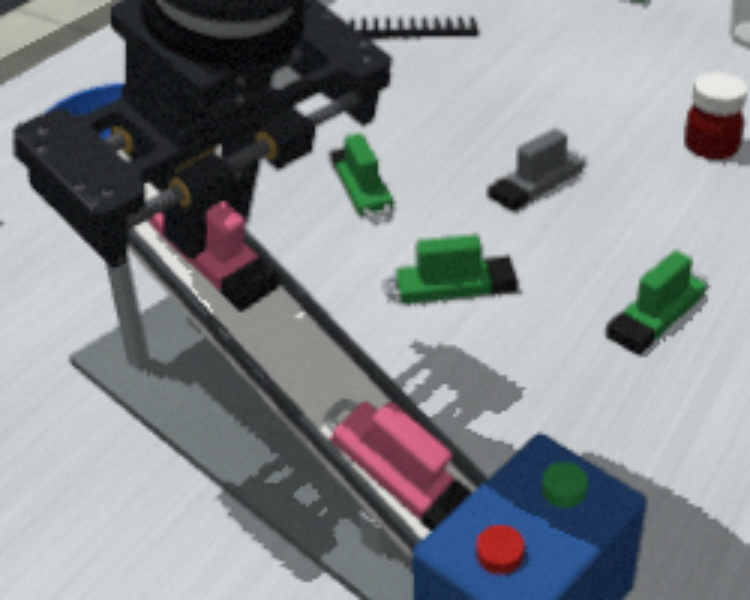

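Same situation as the first release; let go.

send_rows([
  {"gripper": 0.6,"x": 0,"y": 0,"z": 0,"wx": 0,"wy": 0,"wz": 0},
  {"gripper": 0.4,"x": 0,"y": 0,"z": 0,"wx": 0,"wy": 0,"wz": 0},
  {"gripper": 0.4,"x": 0,"y": 0,"z": 0,"wx": 0,"wy": 0,"wz": 0},
  {"gripper": 0.4,"x": 0,"y": 0,"z": 0,"wx": 0,"wy": 0,"wz": 0},
  {"gripper": 0.4,"x": 0,"y": 0,"z": 0,"wx": 0,"wy": 0,"wz": 0},
  {"gripper": 0.4,"x": 0,"y": 0,"z": 0,"wx": 0,"wy": 0,"wz": 0},
  {"gripper": 0.4,"x": 0,"y": 0,"z": 0,"wx": 0,"wy": 0,"wz": 0},
  {"gripper": 0.4,"x": 0,"y": 0,"z": 0,"wx": 0,"wy": 0,"wz": 0},
  {"gripper": 0.4,"x": 0,"y": 0,"z": 0,"wx": 0,"wy": 0,"wz": 0},
  {"gripper": 0.4,"x": 0,"y": 0,"z": 0,"wx": 0,"wy": 0,"wz": 0},
])

```text
t: 26.12
tool_pos: [0.5611, 0.212, 0.0956]
eef_rot: [-1.572, 0.265, 2.945]
contact_force: [0.3, 0.5, -0.5]
opening: 0.602
```

send_rows([
  {"gripper": 0.4,"x": 0,"y": -1,"z": 0,"wx": 0,"wy": 0,"wz": 0},
  {"gripper": 0.4,"x": 0,"y": -2,"z": 0,"wx": 0,"wy": 0,"wz": 0},
  {"gripper": 0.4,"x": 0,"y": -2,"z": 0,"wx": 0,"wy": 0,"wz": 0},
  {"gripper": 0.4,"x": 0,"y": -2,"z": 0,"wx": 0,"wy": 0,"wz": 0},
  {"gripper": 0.4,"x": 0,"y": -1.5,"z": 0,"wx": 0,"wy": 0,"wz": 0},
  {"gripper": 0.4,"x": 0,"y": -1,"z": 0,"wx": 0,"wy": 0,"wz": 0},
  {"gripper": 0.4,"x": 0,"y": -0.5,"z": 0,"wx": 0,"wy": 0,"wz": 0},
  {"gripper": 0.4,"x": 0,"y": 0,"z": 0,"wx": 0,"wy": 0,"wz": 0},
  {"gripper": 0.4,"x": 0,"y": 0,"z": 0,"wx": 0,"wy": 0,"wz": 0},
  {"gripper": 0.4,"x": 0,"y": 0,"z": 0,"wx": 0,"wy": 0,"wz": 0},
])

```text
t: 26.95
tool_pos: [0.5332, 0.2165, 0.1947]
eef_rot: [-1.571, 0.262, 2.944]
contact_force: [0.2, 0.3, 0.0]
opening: 0.599
```

```bash
python3 - <<'E'
from h import *
p,d=robot.grab_frame("side"); cv2.imwrite("pics/side11.png",cv2.resize(p[150:350,150:400],None,fx=3,fy=3))
c=robot.get_calibration('side'); hsv=cv2.cvtColor(p,cv2.COLOR_BGR2HSV)
vv,uu=np.mgrid[:400,:640]; P=back(np.c_[uu.ravel(),vv.ravel()],d.ravel(),c)
L=((P-LO)@LRM).reshape(400,640,3)
m=((hsv[...,0]>160)&(hsv[...,0]<178)&(hsv[...,1]>70)&(L[...,2]>.034)&(L[...,2]<.046)&(abs(L[...,1])<.03)).astype(np.uint8)
N,l,s,ce=cv2.connectedComponentsWithStats(m)
for i in range(1,N):
    if s[i,4]>15: a=L[l==i]; print(s[i],a.mean(0).round(4),a.min(0).round(3),a.max(0).round(3),cv2.minAreaRect((a[:,:2]*1000).astype(np.float32)))
for r in robot.pinpoint("pink_a_mid","side"): print(r['confidence'],r['at'])
print(robot.state()['t'])
E
```

```text
[238 241  24  24 255] [-0.1403  0.0002  0.039 ] [-0.163 -0.007  0.034] [-0.119  0.009  0.043] ((-141.15830993652344, 1.022493839263916), (15.244109153747559, 44.24632263183594), 88.05121612548828)
[275 284  26  25 281] [-0.0483 -0.0043  0.0386] [-0.07  -0.012  0.034] [-0.027  0.006  0.041] ((-48.952781677246094, -3.416836738586426), (43.11248016357422, 16.35211181640625), 5.134494781494141)
0.81 [249.4, 257.5]
27.05
```

View pics/side11.png

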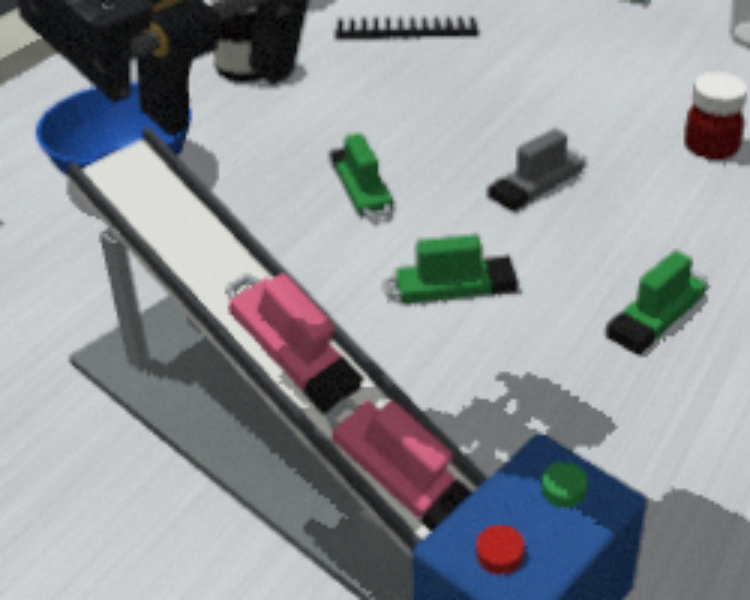

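```bash
python3 - <<'E'
from h import *
a=robot.grab_frame("side")[0].astype(int)
for i in range(5): robot.grab_frame("top")
b=robot.grab_frame("side")[0].astype(int)
print(np.abs(a-b)[230:340,230:320].mean(), np.abs(a-b)[230:340,230:320].max())
robot.hand_in(); print(robot.state()['t'])
E
```

```text
2.0698989898989897 45
the job is handed in; nothing more can be done
the job is handed in; nothing more can be done
```

Both pink clamps are in the chute, flat, grip block up and black jaw downhill. The first lies against the yellow stop and the second right behind it. I handed the job in shortly after the 27 s mark; the hand-in reports no verdict.

**Last checks:**
- The side camera put the clamp centres about 48 and 140 mm up from the stop, within about 4 mm of mid-width. They are in line within about 5°.
- The gripper was well clear of both clamps.
- I never touched the grey clamp. In the last picture it looks to be in the same place, though I did not measure it.
- The two pictures I compared for movement just before hand-in differed by 2 grey levels on average, with a peak of 45 that I took to be image noise. No clamp moved visibly.

**What did not go as given:**
- **Fingertip position:** The first grasp closed on nothing. The real fingertips sit about 39 mm short of the reported tool position, as both the wrist and side depth images showed. I allowed for that from then on.
- **Release angle:** Joint 6 came close to its lower limit (0.07 rad, limit 0.04) when I tilted the tool the full 22°. I let both clamps go at about 15° instead, and they settled and slid down properly.

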